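Gauge the bud vases and pack them

ROBOT

A 7-joint arm with a two-finger parallel gripper is mounted at the origin on the work surface. World frame = base frame: x ahead of the robot, y to its left, z up, the work surface at z = 0. Lengths are in m, angles in rad, forces in N, time in s.
With the tool pointing down it reaches from about 0.4 to 0.85 m from the base axis. Payload 4.5 kg.
Tool frame: the origin (TCP) lies at the very end of the fingers, on their centre line; the grasp point (between the pads) lies 19 mm behind it (r.pinch_z is the distance from the TCP to the grasp point, in m); z points along the fingers, y is the line along which they close (so a half turn about z gives the same grasp; the last joint's range is limited). The gripper opens to 88 mm and grips with 3 to 60 N. Pads are 18 mm wide; open, the fingers measure 123 mm over their backs; the gripper's body (75 mm by 187 mm) begins 45 mm behind the grasp point.
Start: joints at [1.139, 0.689, -0.195, 1.565, 0.157, 0.902, -0.215], TCP at [0.281, -0.558, 0.216] pointing down, gripper open.
Joint ranges: [-3.01, 3.01], [-0.46, 2.08], [-1.47, 1.51], [0.13, 2.56], [-1, 4.14], [0.04, 2.09], [-2.66, 2.66]. Speed limits (rad/s): [2.57, 2.57, 3.14, 3.14, 3.14, 3.14, 3.14].

INTERFACE

Orientations are given as a unit quaternion [x, y, z, w].
In Python, from plant import r, cams gives the robot as it stands.
- The arm moves only by the shell command python3 -m pendant 'ROWS' [FORCE]. ROWS is JSON, a list of rows, each a list of 3 entries, a list of its own where there are three numbers: the closure, from -1 (fully open) to 1 (shut), then the shift along the tool's x, y, z in mm, then the turn, a rotation vector about the tool's x, y, z in degrees. A call has 1 to 8 rows; each row shifts and turns the commanded pose from where the row before left it, along the tool's axes as they then stand; what a row does not reach is not made up. A row lasts 1/8 s, in which the tool goes at most 62.5 mm and 10.7 degrees, less where a joint would pass 70% of its speed; a pose out of reach is approached as far as the arm can. A call with a gripper value outside its range is refused whole. The fingers move at their own pace and stop on an object; FORCE is the grip in N (left out, the last holds). Time passes only in rows, so rows that do not move let the fingers close. It gives the time, the measured TCP pose, the force, the opening and the grip force at its end, in the units of the state.
- r.get_state(): the state, without advancing time (a new reading comes with each control period).
- cams.snapshot(name): name is "scene" or "top" or "wrist"; returns a dict with "img" (384x512x3 uint8, red, green, blue), "camera_matrix" (3x3 intrinsics, pixels), "camera_from_world" (4x4, takes a point from world to camera coordinates); the wrist camera has in their place "tool_from_camera" (4x4, takes a point from camera to tool coordinates, whose origin is the TCP and whose axes are the flange's). Camera axes: x right, y up, looking along -z (the intrinsics and any distortion apply to the point x, -y, -z); pixel columns grow to the right and rows downward; lengths in m; the calibration is good to about 2 mm. The wrist camera is an equidistant fisheye: a pixel r from the principal point sees the ray r / f radians off the axis. A picture is of the moment at which its call begins: read the wrist's pose just before it. There is no depth.
- r.finish_job(): hands the job in; it is judged then, once.
The state is a dict: "clock": time; "q": joint angles; "qd": joint speeds; "joint_torque": joint torques, N m; "tool_pos": TCP position; "eef_rot": TCP orientation; "contact_force": force on the tool from outside, world axes, zero at the start; "moment": the same for the moment, N m; "opening": opening from 0.0 (shut) to 1.0 (fully open); "finger_force": force on a finger pad.
Only numpy, scipy, OpenCV 4.12 (cv2) and the standard library are available. Lean on these libraries where they do the work, as an engineer would, in place of code of your own. Each camera call takes 0.05 s, during which the arm holds its last target. There are 200 camera calls.

TASK

Check each bud vase in the bench caliper and pack it, in the order terracotta, cream, blue (one of them may be missing; skip it and leave its pocket empty): stand the vase on the caliper's bed, let go of it, and slide the jaw gently shut until the vase pushes the brass plunger well in, then draw the jaw back and stand the vase upright in its own pocket of the crate (terracotta one dot, cream two, blue three) before you start on the next. When all are packed, swing the crate's flap fully shut so its tab drops behind the rim; leave the caliper's jaw wide open and everything else where it is.

Things in the scene. Friction and masses are not known exactly. Their poses are not given: they have to be found in the camera images.
- pot1: bud vase of orange-brown (terracotta) fired clay, loose, about 220 g: round body 54 mm in diameter and 50 mm high, on it a straight neck 38 mm in diameter, 88 mm high in all; one black band round the body; origin at the centre of its underside, z up along the neck. It may be absent.
- pot2: bud vase of pale cream fired clay, loose, about 220 g: round body 60 mm in diameter and 50 mm high, on it a straight neck 38 mm in diameter, 88 mm high in all; two black bands round the body; origin at the centre of its underside, z up along the neck. It may be absent.
- pot3: bud vase of blue-glazed fired clay, loose, about 220 g: round body 66 mm in diameter and 50 mm high, on it a straight neck 38 mm in diameter, 88 mm high in all; three black bands round the body; origin at the centre of its underside, z up along the neck. It may be absent.
- gauge: bench caliper fixed to the table: steel bed plate 260 mm long (its own x from -110 to +150 mm) by 140 mm wide and 6 mm thick; origin on the table on the bed's centre line; its x axis runs from the sliding jaw to the plunger. A blue post 60 mm high and 50 mm wide stands at x 125 to 150 mm and carries the plunger.
- stand (a point): point on top of the bed (6 mm above the table) where a vase should stand: on the centre line, 40 mm from the plunger's face at rest; 60 mm from the gauge's origin along its x
- jaw (a joint): opening of the caliper's sliding jaw, 0 (gap between jaw face and resting plunger face 45 mm) to 0.065 m (gap 110 mm), so the gap is 45 mm more than the value; it slides along the gauge's x, about 4 N of friction, stays where it is left; starts partly or wholly shut
- jaw_face (a point): point in the middle of the sliding jaw's steel face, 36 mm above the table; the face is 50 mm wide and reaches from 8 to 52 mm above the table
- jaw_tab (a point): centre of the top edge of the red upright tab on the sliding jaw, 92 mm above the table: tab 14 mm thick along the gauge's x, 40 mm wide, free from 30 to 92 mm above the table; its centre lies 70 mm behind the jaw face; pinch it from above to slide the jaw
- plunger (a joint): how far the spring plunger is pushed in, 0 to 0.008 m; it pushes back with 1 N at 0 and 0.5 N more for each mm (3.5 N at 5 mm, 5 N at 8 mm), then meets a hard stop; 'well in' is 4 mm or more
- plunger_tip (a point): centre of the plunger's brass face, a disc 28 mm in diameter, 36 mm above the table, facing the jaw; it moves with the plunger
- crate: open plywood packing crate fixed to the table, 162 mm (its x) by 258 mm (its y) outside, walls 6 mm thick and 105 mm high; origin at the centre of its underside; inside, a cardboard-coloured filling 30 mm high leaves three square pockets of 78 mm in a row along its y at -84, 0 and +84 mm, marked with one, two and three black dots on the filling and on the outer wall
- pocket1 (a point): centre of the floor (6 mm above the table) of the pocket with one dot; it is the pocket nearest the robot
- pocket2 (a point): centre of the floor of the middle pocket, two dots
- pocket3 (a point): centre of the floor of the pocket with three dots, farthest from the robot
- flap (a joint): angle of the crate's hinged flap: 0 shut flat on the rim, 1.57 upright, at most 1.9 leaning back; a stiff hinge (0.25 N m), it stays where it is left and must be pushed all the way down; starts open, its edge then 27 cm above the table: travel round or over it
- flap_hinge (a point): middle of the flap's hinge line, on the rim of the crate's +x wall (105 mm above the table); the flap, 162 mm from hinge to edge, 258 mm wide and 6 mm thick, swings about the crate's y axis; shut, its underside lies on the rim
- flap_tab (a point): lower end of the orange tab, 90 mm wide and 18 mm long, under the flap's free edge; drops just inside the crate's -x wall when the flap is shut
- cup: green glass cup, 60 mm across, 70 mm high; not part of the job; origin under its centre
- brick: brick piece 110 x 60 x 35 mm; not part of the job
- spatula: spatula 180 mm long, lying; not part of the job
- brush: brush 170 mm long, lying; not part of the job
- jar: amber glaze jar, 70 mm across, 90 mm high; not part of the job
- bowl: terracotta bowl 120 mm across, 50 mm high; not part of the job
- kilnring: white kiln ring, 90 mm across, 20 mm high; not part of the job
Things that resemble listed ones, but are neither listed nor needed, are in the scene too. Leave any pink or red look-alike of the pot3 alone. What is shaped like the pot2 but red is not meant.

How it is judged:
On the way, in this order (a step that is already met when the one before it is completed fails the run):
1. the terracotta pot stands free and upright in the caliper, squeezed between jaw and plunger with more than 2 N for 0.3 s (contact force between each of jaw, plunger and pot1 above 2 N and contact force between the fingers and pot1 below 0.3 N and angle between pot1's own z axis and vertical below 0.15 rad), for 0.3 s.
2. the terracotta pot stands released in the pocket with 1 dot (horizontal distance between pot1 and pocket1 below 0.022 m and z of pot1 in the frame of pocket1 between -0.01 and 0.012 m and angle between pot1's own z axis and vertical below 0.15 rad and contact force between the fingers and pot1 below 0.3 N), for 0.2 s.
3. the cream pot stands free and upright in the caliper, squeezed between jaw and plunger with more than 2 N for 0.3 s (contact force between each of jaw, plunger and pot2 above 2 N and contact force between the fingers and pot2 below 0.3 N and angle between pot2's own z axis and vertical below 0.15 rad), for 0.3 s.
4. the cream pot stands released in the pocket with 2 dots (horizontal distance between pot2 and pocket2 below 0.022 m and z of pot2 in the frame of pocket2 between -0.01 and 0.012 m and angle between pot2's own z axis and vertical below 0.15 rad and contact force between the fingers and pot2 below 0.3 N), for 0.2 s.
5. the blue pot stands free and upright in the caliper, squeezed between jaw and plunger with more than 2 N for 0.3 s (contact force between each of jaw, plunger and pot3 above 2 N and contact force between the fingers and pot3 below 0.3 N and angle between pot3's own z axis and vertical below 0.15 rad), for 0.3 s.
6. the blue pot stands released in the pocket with 3 dots (horizontal distance between pot3 and pocket3 below 0.022 m and z of pot3 in the frame of pocket3 between -0.01 and 0.012 m and angle between pot3's own z axis and vertical below 0.15 rad and contact force between the fingers and pot3 below 0.3 N), for 0.2 s.
At the end, for the whole second after the job is handed in: every vase present stands upright (within 0.15 rad) and released on the floor of its own pocket (within 22 mm of the centre, which any vase inside the pocket meets), the flap is shut to within 0.05 rad, and the caliper's jaw is open by more than 0.04 m (all of step 2 and all of step 4 and all of step 6 and value of joint flap below 0.05 rad and value of joint jaw above 0.04 m); the robot touches nothing.
It fails at once if something that is not part of the job is pushed more than 5 cm from its place (distance of any of cup, brick, spatula, brush, jar, bowl, kilnring from where it was at the start of the episode above 0.05 m).
It fails at once if the jaw squeezes a vase with more than 60 N (contact force between jaw and pot1 above 60 N or contact force between jaw and pot2 above 60 N or contact force between jaw and pot3 above 60 N).
Of pot1, pot2, pot3 only 2 to 3 are there at a start; the rules pass over those that are not, and their reading is None.
At some moment in a run one of pot1, pot2, pot3 may be knocked a few centimetres aside while the robot is not near it.
It also fails if it takes over 210 s, if anything falls off the work surface, if the arm or the gripper's body presses on something with over 40 N, if the wrist force passes 120 N, or if a joint passes its speed limit or range.

## Working session

There is one attempt and no reset: what is moved stays moved. The work goes in short steps, Python scripts to look and compute and a shell command to move; the robot and the scene stay as the last step left them, time stands still between calls to the robot, and variables do not carry over. Pictures are saved under pics/ and viewed, at most 14 in all, crops included, and the job is handed in when it is done.

```bash
ls; mkdir -p pics; python3 - <<'E'
from plant import r,cams
import cv2,numpy as np
for n in ['scene','top']:
    s=cams.snapshot(n); cv2.imwrite(f'pics/{n}0.png',s['img'][:,:,::-1]); print(n,s['camera_matrix'],s['camera_from_world'],[k for k in s])
    np.savez(f'{n}0.npz',**{k:s[k] for k in s})
st=r.get_state();print(st)
E
ls pics
```

```text
pics
scene [[440.17601955   0.         257.72863165]
 [  0.         440.17601955 181.68766707]
 [  0.           0.           1.        ]] [[-0.45261792  0.89155103 -0.01654626  0.21996304]
 [-0.60706051 -0.2944914   0.73807341  0.27437438]
 [ 0.65315738  0.34410983  0.6745175  -1.81694618]
 [ 0.          0.          0.          1.        ]] ['img', 'camera_matrix', 'camera_from_world']
top [[379.08990603   0.         256.28063825]
 [  0.         379.08990603 195.50834916]
 [  0.           0.           1.        ]] [[-0.00356243 -0.99989524  0.01402919  0.03120751]
 [ 0.99120573 -0.00167495  0.13231932 -0.59346402]
 [-0.13228196  0.01437719  0.99110785 -1.11286736]
 [ 0.          0.          0.          1.        ]] ['img', 'camera_matrix', 'camera_from_world']
{'clock': 0.1, 'q': array([ 1.13878824,  0.68987646, -0.19453767,  1.56626068,  0.15728448,
        0.90249819, -0.21508599]), 'qd': array([ 1.43019825e-03, -2.57442956e-03, -5.04000481e-04, -2.92130419e-03,
        1.17410489e-03, -5.90091231e-05, -4.10099417e-04]), 'joint_torque': array([-2.43461982e-03, -5.28499675e+01, -1.27116848e+00, -1.53837240e+01,
       -5.25615178e-02,  1.97305657e-03,  8.98904631e-06]), 'tool_pos': array([ 0.28040898, -0.55787586,  0.21519997]), 'eef_rot': array([ 9.72988729e-01,  2.30851145e-01, -2.39409888e-04, -7.90796630e-04]), 'contact_force': array([ 0.34069776, -0.21084997, -0.29329178]), 'moment': array([-0.02910626, -0.0234891 ,  0.00869263]), 'finger_force': 0.0, 'opening': 1.0003862505603185}
scene0.png
top0.png
```

View pics/scene0.png

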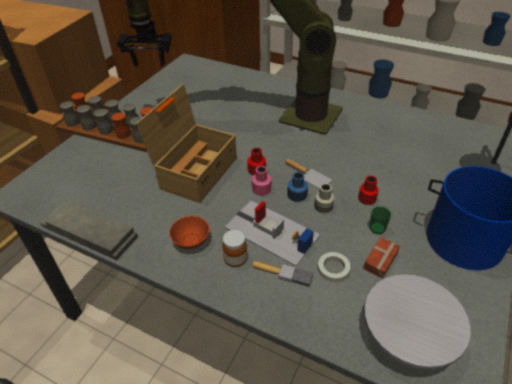

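View pics/top0.png

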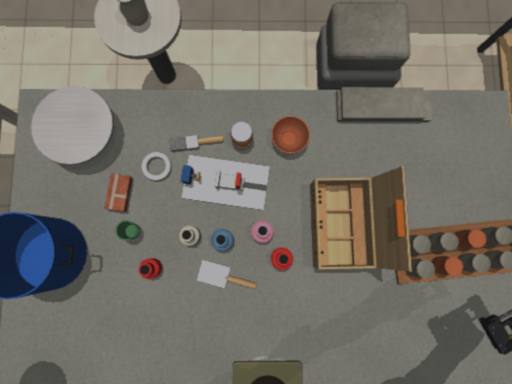

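Top view: crate at right with its flap open to image right (crate +x ≈ world −y), caliper at (225,182) with the blue post at its left end, cream vase at (189,236), blue vase at (222,240). The pink vase (262,232) and red ones (282,259), (150,268) look like decoys, so I check their hue before deciding whether terracotta is absent.

```bash
cat > h.py <<'E'
import numpy as np,cv2
from scipy.spatial.transform import Rotation as R
def ray(s,uv):
    T=s['camera_from_world'];K=s['camera_matrix']
    d=np.array([(uv[0]-K[0,2])/K[0,0],-(uv[1]-K[1,2])/K[1,1],-1.])
    Rm=T[:3,:3];return -Rm.T@T[:3,3],Rm.T@d
def onz(s,uv,z):
    o,d=ray(s,uv);return o+d*(z-o[2])/d[2]
def proj(s,p):
    T=s['camera_from_world'];K=s['camera_matrix'];c=T[:3,:3]@np.array(p)+T[:3,3]
    return np.array([K[0,2]+K[0,0]*c[0]/-c[2],K[1,2]-K[1,1]*c[1]/-c[2]])
def blobs(img,lo,hi,amin=20):
    hsv=cv2.cvtColor(img,cv2.COLOR_RGB2HSV)
    m=cv2.inRange(hsv,np.array(lo),np.array(hi))
    n,l,st,c=cv2.connectedComponentsWithStats(m)
    return [(c[i].round(1).tolist(),st[i].tolist()) for i in range(1,n) if st[i][4]>=amin],m
E
python3 - <<'E'
from h import *
t=dict(np.load('top0.npz'));s=dict(np.load('scene0.npz'))
hsv=cv2.cvtColor(t['img'],cv2.COLOR_RGB2HSV);hs=cv2.cvtColor(s['img'],cv2.COLOR_RGB2HSV)
for n,(u,v) in dict(red1=(282,252),red2=(143,266),bowl=(290,125),jar=(476,238)).items():
    print(n,np.median(hsv[v-3:v+4,u-3:u+4].reshape(-1,3),0))
for n,(u,v) in dict(red1=(258,168),red2=(369,197),bowl=(190,235)).items():
    print(n,np.median(hs[v-3:v+4,u-3:u+4].reshape(-1,3),0))
c=cv2.resize(t['img'][110:290,100:330],(800,626),interpolation=cv2.INTER_CUBIC)[:600]
c2=cv2.resize(t['img'][165:280,300:420],(626,600),interpolation=cv2.INTER_CUBIC)
cv2.imwrite('pics/c1.png',c[:,:,::-1]);cv2.imwrite('pics/c2.png',c2[:,:,::-1])
E
```

```text
red1 [  1. 182. 157.]
red2 [  1. 136.  75.]
bowl [  9. 158. 120.]
jar [  9. 161. 161.]
red1 [174. 134. 111.]
red2 [  1. 219.  82.]
bowl [  9. 206. 153.]
```

View pics/c1.png

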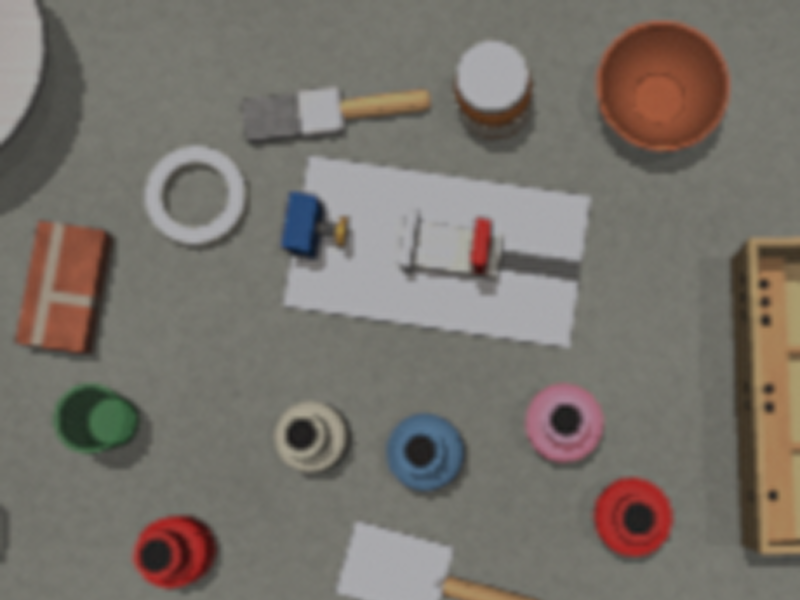

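View pics/c2.png

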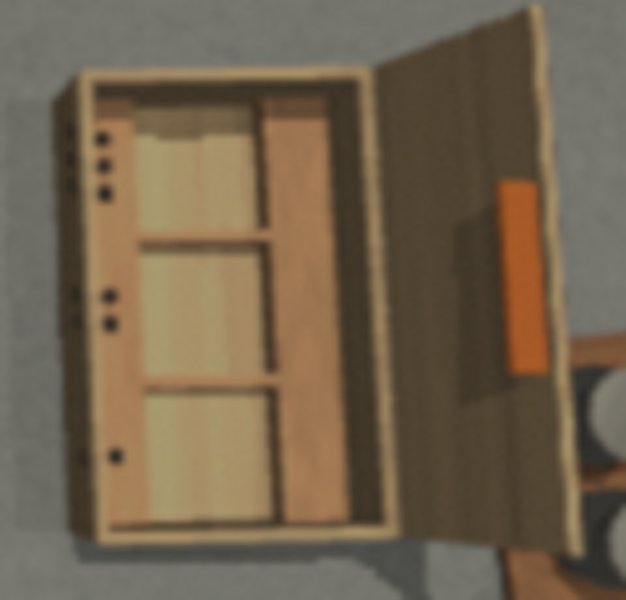

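Crop 1: bed corners (309,157),(590,197),(570,346),(285,306), red tab at (483,243), and vase mouths at cream (302,433), blue (420,451). The look-alikes are red or pink (hue 0–1, terracotta is 9), so the terracotta vase is absent. Crop 2: crate rim corners (80,70),(375,68),(400,540),(98,543), with the one-dot pocket at the bottom.

```bash
cat > meas.py <<'E'
from h import *
def mouths(t):
    out={}
    for n,lo,hi in (('cream',(18,25,90),(35,110,255)),('blue',(98,90,60),(112,255,255))):
        b,m=blobs(t['img'],lo,hi,60)
        for c,st in b:
            x,y,w,h,a=st
            if a<2000:
                sub=t['img'][y:y+h,x:x+w].max(2)
                k,l,s2,c2=cv2.connectedComponentsWithStats((sub<60).astype(np.uint8))
                for i in range(1,k):
                    if s2[i][4]>15:
                        q=c2[i]+[x,y];out.setdefault(n,[]).append((q.round(1).tolist(),onz(t,q,.088).round(4).tolist(),int(s2[i][4])))
    return out
E
python3 - <<'E'
from meas import *
t=dict(np.load('top0.npz'));s=dict(np.load('scene0.npz'))
print('top',mouths(t));print('scene',mouths(s))
f=lambda p,o,sc,z:np.array([onz(t,np.array(q)/sc+o-0*0.5,z) for q in p])
B=f([(309,157),(590,197),(570,346),(285,306)],(100,110),3.478,.006);print('bed',B.round(4))
print([np.linalg.norm(B[i]-B[i-1]).round(4) for i in range(4)])
C=f([(80,70),(375,68),(400,540),(98,543)],(300,165),5.217,.105);print('crate',C.round(4),C.mean(0))
print([np.linalg.norm(C[i]-C[i-1]).round(4) for i in range(4)])
ex=(B[0]+B[3]-B[1]-B[2]);ex/=np.linalg.norm(ex);ey=np.cross([0,0,1],ex);o=B.mean(0)-.02*ex
print('gauge o',o,'yaw',np.arctan2(ex[1],ex[0]),'stand',o+.06*ex)
cx=C[1]+C[2]-C[0]-C[3];print('crate yaw',np.arctan2(cx[1],cx[0]))
cy=C[0]+C[1]-C[2]-C[3];print('crate yaw from y',np.arctan2(-cy[0],cy[1]), np.arctan2(cy[1],cy[0])-np.pi/2)
for nm,S in(('top',t),('scene',s)):
    b,m=blobs(S['img'],(0,150,60),(6,255,255),10);b2,_=blobs(S['img'],(172,150,60),(180,255,255),10)
    print(nm,[(q,onz(S,q[0],.088).round(3)) for q in b+b2])
E
```

```text
top {'cream': [([502.3, 31.3], [1.1025, -0.7388, 0.088], 47), ([410.9, 243.6], [0.4467, -0.4142, 0.088], 18), ([186.2, 234.4], [0.4752, 0.2314, 0.088], 47), ([267.3, 380.1], [0.0781, 0.0021, 0.088], 199)], 'blue': [([190.5, 176.7], [0.6429, 0.2224, 0.088], 21), ([220.4, 239.4], [0.4605, 0.1335, 0.088], 52)]}
scene {'cream': [([281.3, 10.3], [-0.7578, -0.4844, 0.088], 90), ([141.9, 64.5], [0.0738, -0.7924, 0.088], 374), ([163.3, 59.2], [-0.0092, -0.7347, 0.088], 132), ([205.1, 54.7], [-0.1284, -0.5841, 0.088], 16), ([215.5, 56.1], [-0.1365, -0.5331, 0.088], 35), ([234.4, 58.7], [-0.1512, -0.441, 0.088], 202), ([125.3, 62.2], [0.089, -0.8752, 0.088], 19), ([122.4, 79.6], [0.2192, -0.7836, 0.088], 169), ([228.5, 93.1], [0.1202, -0.3174, 0.088], 148), ([239.5, 97.5], [0.1303, -0.2608, 0.088], 16), ([128.3, 116.3], [0.4302, -0.5794, 0.088], 123), ([162.6, 117.2], [0.3781, -0.4573, 0.088], 17), ([254.6, 64.1], [-0.1445, -0.334, 0.088], 90), ([277.6, 60.7], [-0.2168, -0.2547, 0.088], 23), ([251.6, 66.3], [-0.1207, -0.3366, 0.088], 62), ([379.7, 84.3], [-0.2081, 0.2147, 0.088], 500), ([413.7
[... 1832 characters left out ...]
06     ] yaw 1.427313775627499 stand [0.64617641 0.1633979  0.006     ]
crate yaw -1.5652083729301467
crate yaw from y -1.5599627644112026 -1.5599627644112026
top [(([238.0, 179.7], [236, 173, 5, 14, 51]), array([0.634, 0.084, 0.088])), (([281.3, 258.2], [271, 248, 22, 22, 316]), array([ 0.407, -0.04 ,  0.088])), (([150.8, 268.0], [139, 259, 23, 20, 287]), array([0.381, 0.329, 0.088]))]
scene [(([255.4, 160.3], [248, 148, 18, 27, 262]), array([ 0.453, -0.024,  0.088])), (([368.5, 190.9], [359, 176, 20, 28, 371]), array([0.433, 0.356, 0.088])), (([260.0, 210.8], [256, 201, 9, 21, 137]), array([0.654, 0.095, 0.088])), (([256.9, 168.3], [253, 165, 12, 10, 25]), array([ 0.487, -0.001,  0.088]))]
```

Terracotta is absent. Both views agree on cream at (0.475, 0.231) and blue at (0.460, 0.133). Next I turn, rise, and travel over the flap to the caliper tab.

```bash
cat > d.py <<'E'
# usage: d.py x y z phi -> shift (mm) in final tool axes and turn about tool z (deg)
import sys
from h import *
from plant import r
s=r.get_state();x,y,z,phi=map(float,sys.argv[1:5])
Rm=R.from_quat(s['eef_rot']);a=Rm.as_matrix();ph=np.degrees(np.arctan2(a[1,0],a[0,0]))
t=np.radians(phi);F=np.array([[np.cos(t),np.sin(t),0],[np.sin(t),-np.cos(t),0],[0,0,-1]])
rv=np.degrees((Rm.inv()*R.from_matrix(F)).as_rotvec())
print('clk',round(s['clock'],2),'pos',s['tool_pos'].round(4),'phi',round(ph,2),'f',s['contact_force'].round(1),'op',round(s['opening'],3),'q7',s['q'].round(2)[6])
print('shift final axes',(1e3*F.T@(np.array([x,y,z])-s['tool_pos'])).round(1),'turn',rv.round(2))
E
python3 -m pendant '[[-1,[0,0,-40],[0,0,8.7]],[-1,[0,0,-40],[0,0,8.7]],[-1,[0,0,-40],[0,0,8.7]],[-1,[0,0,-40],[0,0,8.8]]]'
python3 d.py 0.634 0.084 0.30 -8.2
```

```text
clock: 0.6
tool_pos: [0.2806, -0.558, 0.3768]
eef_rot: [0.997, -0.074, -0.0, -0.0]
contact_force: [0.8, -0.8, -0.3]
opening: 1.0
finger_force: 0.0
clk 0.6 pos [ 0.2806 -0.558   0.3768] phi -8.49 f [ 0.8 -0.8 -0.3] op 1.0 q7 -0.7
shift final axes [ 258.3 -685.8   76.8] turn [-0.05  0.03 -0.29]
```

```bash
python3 -m pendant '[[-1,[18,-49,0],[0,0,0]],[-1,[18,-49,0],[0,0,0]],[-1,[18,-49,0],[0,0,0]],[-1,[18,-49,0],[0,0,0]],[-1,[18,-49,0],[0,0,0]],[-1,[18,-49,0],[0,0,0]],[-1,[18,-49,0],[0,0,0]],[-1,[18,-49,0],[0,0,0]]]' >/dev/null
python3 -m pendant '[[-1,[18,-49,0],[0,0,0]],[-1,[18,-49,0],[0,0,0]],[-1,[18,-49,0],[0,0,0]],[-1,[18,-49,0],[0,0,0]],[-1,[18,-49,20],[0,0,0]],[-1,[18,-49,20],[0,0,0]],[-1,[0,0,20],[0,0,0]],[-1,[0,0,0],[0,0,0]]]' >/dev/null
python3 d.py 0.634 0.084 0.25 -8.2
python3 - <<'E'
from h import *
from plant import r,cams
st=r.get_state();s=cams.snapshot('wrist')
np.savez('w1.npz',pos=st['tool_pos'],quat=st['eef_rot'],**s)
cv2.imwrite('pics/w1.png',s['img'][:,:,::-1]);print(s['camera_matrix'],s['tool_from_camera'])
t=cams.snapshot('top');np.savez('top1.npz',**t);cv2.imwrite('pics/top1.png',t['img'][:,:,::-1])
E
```

```text
clk 2.6 pos [0.6268 0.0846 0.3137] phi -8.16 f [-0.4 -0.4  0.3] op 0.999 q7 -2.0
shift final axes [ 7.2 -0.5 63.7] turn [0.12 0.27 0.04]
[[297.31863964   0.         251.92984094]
 [  0.         297.31863964 189.65850223]
 [  0.           0.           1.        ]] [[ 5.77477781e-05  9.66147006e-01  2.57992171e-01  6.58532840e-02]
 [ 9.99999985e-01 -9.74060262e-05  1.40937468e-04 -1.38515907e-03]
 [ 1.61296305e-04  2.57992159e-01 -9.66146997e-01 -1.67503081e-01]
 [ 0.00000000e+00  0.00000000e+00  0.00000000e+00  1.00000000e+00]]
```

View pics/w1.png

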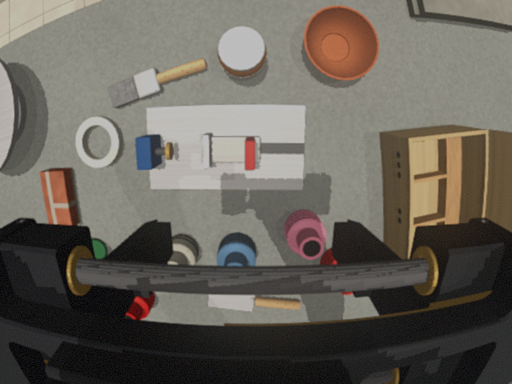

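Wrist view: bed corners near (148,107),(305,106),(303,188),(150,189), red tab at (250,154), jaw face at x≈205, plunger at 170. I cast fisheye rays to refine.

```bash
cat >> h.py <<'E'
def wonz(w,uv,z):
    K=w['camera_matrix'];v=np.array([(uv[0]-K[0,2])/K[0,0],(uv[1]-K[1,2])/K[1,1]]);th=np.linalg.norm(v)
    d=np.array([*(v/th*np.sin(th)),np.cos(th)])*[1,-1,-1]
    T=w['tool_from_camera'];Rm=R.from_quat(w['quat']).as_matrix()
    o=Rm@T[:3,3]+w['pos'];d=Rm@T[:3,:3]@d;return o+d*(z-o[2])/d[2]
E
python3 - <<'E'
from meas import *
w=dict(np.load('w1.npz'))
B=np.array([wonz(w,q,.006) for q in [(148,107),(305,106),(303,188),(150,189)]])
print([np.linalg.norm(B[i]-B[i-1]).round(4) for i in range(4)])
ex=(B[0]+B[3]-B[1]-B[2]);ex/=np.linalg.norm(ex);o=B.mean(0)-.02*ex
print('o',o,'yaw',np.degrees(np.arctan2(ex[1],ex[0])))
ey=np.cross([0,0,1],ex)
b,m=blobs(w['img'],(0,150,60),(6,255,255),10);print(b)
# brightness split of tab
for y in (142,150,155,162,168): print(y,w['img'][y,240:262,0].tolist())
P=lambda p:((p-o)@ex*1e3).round(1)
for nm,q,z in(('tab',(250,154),.092),('jawface top',(203.5,148),.052),('plung',(173,151),.05),('tabL',(245,154),.092),('tabR',(255,154),.092),('tabT',(250,139),.092),('tabB',(250,169),.092)):
    p=wonz(w,q,z);print(nm,p.round(4),P(p),((p-o)@ey*1e3).round(1))
E
```

```text
[np.float64(0.1395), np.float64(0.2551), np.float64(0.1353), np.float64(0.2607)]
o [0.63830915 0.10802982 0.006     ] yaw 81.73477385903087
[([249.5, 154.7], [246, 141, 8, 28, 220]), ([328.4, 258.3], [321, 249, 17, 16, 130]), ([140.2, 307.1], [125, 293, 30, 27, 401]), ([346.9, 292.6], [342, 292, 11, 3, 22])]
142 [190, 189, 189, 189, 174, 169, 180, 183, 184, 185, 187, 187, 186, 183, 160, 147, 164, 178, 181, 160, 139, 153]
150 [189, 189, 191, 187, 175, 169, 179, 185, 186, 187, 188, 190, 189, 186, 166, 149, 148, 152, 162, 142, 103, 99]
155 [191, 189, 189, 190, 172, 169, 179, 183, 183, 185, 189, 188, 189, 185, 164, 146, 143, 151, 169, 162, 158, 181]
162 [157, 164, 170, 170, 161, 167, 180, 182, 181, 182, 184, 187, 189, 183, 160, 134, 130, 134, 145, 155, 175, 189]
168 [190, 190, 190, 189, 172, 167, 175, 179, 181, 181, 187, 186, 185, 180, 158, 148, 150, 150, 154, 174, 188, 190]
tab [0.6367 0.0867 0.092 ] -21.3 -1.5
jawface top [0.6499 0.1537 0.052 ] 46.8 -4.9
plung [0.6528 0.2007 0.05  ] 93.8 -1.0
tabL [0.6377 0.0932 0.092 ] -14.7 -1.5
tabR [0.6358 0.0802 0.092 ] -27.9 -1.5
tabT [0.6564 0.0839 0.092 ] -21.3 -21.4
tabB [0.6167 0.0896 0.092 ] -21.3 18.7
```

```bash
python3 d.py 0.6365 0.086 0.06 -8.2
python3 -m pendant '[[-1,[9,0,45],[0,0,0]],[-1,[0,-3,45],[0,0,0]],[-1,[0,0,45],[0,0,0]],[-1,[0,0,45],[0,0,0]],[-1,[0,0,40],[0,0,0]],[-1,[0,0,33],[0,0,0]],[-1,[0,0,0],[0,0,0]]]' 15
python3 d.py 0.6365 0.086 0.06 -8.2
```

```text
clk 2.7 pos [0.6282 0.0836 0.3163] phi -8.29 f [ 0.9  0.4 -0. ] op 0.999 q7 -2.0
shift final axes [  7.9  -3.6 256.3] turn [ 0.04 -0.02 -0.09]
clock: 3.58
tool_pos: [0.6364, 0.085, 0.0618]
eef_rot: [0.997, -0.072, -0.002, 0.001]
contact_force: [0.2, -0.2, 0.0]
opening: 0.999
finger_force: 0.0
clk 3.58 pos [0.6364 0.085  0.0618] phi -8.29 f [ 0.2 -0.2  0. ] op 0.999 q7 -2.05
shift final axes [-0.  -1.   1.8] turn [ 0.09  0.17 -0.09]
```

Close on the tab and slide back (−gauge x is tool +y) by about 58 mm.

```bash
python3 -m pendant '[[1,[0,0,0],[0,0,0]],[1,[0,0,0],[0,0,0]],[1,[0,0,0],[0,0,0]],[1,[0,0,0],[0,0,0]],[1,[0,0,0],[0,0,0]]]' 20
python3 -m pendant '[[1,[0,8,0],[0,0,0]],[1,[0,10,0],[0,0,0]],[1,[0,10,0],[0,0,0]],[1,[0,10,0],[0,0,0]],[1,[0,10,0],[0,0,0]],[1,[0,8,0],[0,0,0]],[1,[0,0,0],[0,0,0]],[1,[0,0,0],[0,0,0]]]'
```

```text
clock: 4.2
tool_pos: [0.6375, 0.0863, 0.0631]
eef_rot: [0.997, -0.072, 0.0, 0.0]
contact_force: [-0.5, -0.8, 0.7]
opening: 0.457
finger_force: 0.0
clock: 5.2
tool_pos: [0.6288, 0.0284, 0.0629]
eef_rot: [0.997, -0.072, -0.001, 0.002]
contact_force: [-2.5, -1.6, 3.3]
opening: 0.153
finger_force: 20.0
```

```bash
python3 -m pendant '[[1,[0,1,0],[0,0,0]],[1,[0,1,0],[0,0,0]],[1,[0,0,0],[0,0,0]]]'; python3 -m pendant '[[1,[0,1,0],[0,0,0]],[1,[0,1,0],[0,0,0]],[1,[0,0,0],[0,0,0]]]'
```

```text
clock: 5.58
tool_pos: [0.6288, 0.0284, 0.0629]
eef_rot: [0.997, -0.072, -0.0, 0.0]
contact_force: [-2.8, -1.6, 2.6]
opening: 0.159
finger_force: 20.0
clock: 5.95
tool_pos: [0.6289, 0.0284, 0.0629]
eef_rot: [0.997, -0.071, -0.0, -0.001]
contact_force: [-2.8, 4.0, 2.9]
opening: 0.153
finger_force: 20.0
```

```bash
python3 -m pendant '[[1,[0,-3,0],[0,0,0]],[-1,[0,0,0],[0,0,0]],[-1,[0,0,0],[0,0,0]],[-1,[0,0,0],[0,0,0]],[-1,[0,0,0],[0,0,0]],[-1,[0,0,-30],[0,0,0]],[-1,[0,0,-40],[0,0,-8]],[-1,[0,0,-40],[0,0,-10]]]' 
python3 -m pendant '[[-1,[0,0,-20],[0,0,-10]],[-1,[0,0,0],[0,0,-10]],[-1,[0,0,0],[0,0,-10]],[-1,[0,0,0],[0,0,-10]],[-1,[0,0,0],[0,0,-10]],[-1,[0,0,0],[0,0,-10]],[-1,[0,0,0],[0,0,-10]],[-1,[0,0,0],[0,0,-2]]]' >/dev/null
python3 d.py 0.475 0.2314 0.20 81.8
python3 - <<'E'
from meas import *
from plant import cams
t=cams.snapshot('top');np.savez('top2.npz',**t);print(mouths(t))
s=cams.snapshot('scene');print(mouths(s))
E
```

```text
clock: 6.95
tool_pos: [0.6292, 0.0298, 0.174]
eef_rot: [0.996, 0.088, -0.0, 0.0]
contact_force: [0.8, -0.2, 0.1]
opening: 0.923
finger_force: 0.0
clk 7.95 pos [0.6293 0.0295 0.1928] phi 81.77 f [-0.3  1.3  0. ] op 1.001 q7 -0.7
shift final axes [ 177.8 -181.5   -7.2] turn [-0.01 -0.01 -0.03]
{'cream': [([272.3, 117.9], [0.8213, -0.0184, 0.088], 17), ([244.2, 155.4], [0.7065, 0.0655, 0.088], 209), ([341.3, 183.0], [0.6235, -0.2191, 0.088], 32), ([397.0, 247.6], [0.4353, -0.3732, 0.088], 20), ([186.0, 234.4], [0.475, 0.232, 0.088], 43), ([367.6, 322.4], [0.2287, -0.2797, 0.088], 109), ([267.7, 380.1], [0.078, 0.0008, 0.088], 193)], 'blue': [([220.5, 239.4], [0.4606, 0.1333, 0.088], 49)]}
{'cream': [([279.6, 8.0], [-0.7837, -0.5066, 0.088], 224), ([320.0, 14.6], [-0.7899, -0.2703, 0.088], 78), ([338.8, 13.3], [-0.8478, -0.1851, 0.088], 16), ([258.3, 51.4], [-0.2629, -0.3756, 0.088], 59), ([294.1, 40.0], [-0.4446, -0.2721, 0.088], 120), ([333.9, 55.6], [-0.3712, -0.0425, 0.088], 19), ([369.6, 87.1], [-0.1689, 0.1836, 0.088], 27), ([384.2, 88.1], [-0.1868, 0.2393, 0.088], 154), ([415.9, 9
[... 529 characters left out ...]
0006, -0.2803, 0.088], 147), ([89.2, 244.5], [0.9757, -0.2707, 0.088], 184), ([55.5, 278.1], [1.0991, -0.2709, 0.088], 775), ([130.1, 242.0], [0.9187, -0.1745, 0.088], 47), ([369.5, 268.4], [0.7142, 0.442, 0.088], 19), ([181.1, 296.8], [1.0016, 0.0514, 0.088], 121), ([239.8, 323.4], [1.0005, 0.2158, 0.088], 35), ([229.2, 318.9], [1.0014, 0.1878, 0.088], 136), ([279.9, 342.3], [1.0012, 0.3194, 0.088], 190), ([336.9, 368.5], [1.001, 0.4543, 0.088], 206), ([333.3, 367.8], [1.003, 0.4467, 0.088], 18)], 'blue': [([297.5, 182.8], [0.494, 0.1461, 0.088], 56), ([291.3, 191.8], [0.5398, 0.1449, 0.088], 27), ([304.5, 191.9], [0.5228, 0.1816, 0.088], 16), ([309.4, 239.9], [0.6938, 0.2668, 0.088], 24)]}
```

```bash
python3 -m pendant '[[-1,[36,-36,0],[0,0,0]],[-1,[36,-36,0],[0,0,0]],[-1,[36,-36,0],[0,0,0]],[-1,[36,-37,0],[0,0,0]],[-1,[34,-36,0],[0,0,0]],[-1,[0,0,0],[0,0,0]],[-1,[0,0,0],[0,0,0]]]' >/dev/null
python3 d.py 0.4745 0.2314 0.053 81.8
```

```text
clk 8.93 pos [0.4761 0.2313 0.193 ] phi 81.69 f [ 0.2 -0.1 -0.2] op 1.001 q7 -1.18
shift final axes [-1.0e-01 -1.6e+00  1.4e+02] turn [ 0.05  0.05 -0.11]
```

```bash
python3 -m pendant '[[-1,[0,-1,40],[0,0,0]],[-1,[0,0,40],[0,0,0]],[-1,[0,0,35],[0,0,0]],[-1,[0,0,25],[0,0,0]],[-1,[0,0,0],[0,0,0]],[1,[0,0,0],[0,0,0]],[1,[0,0,0],[0,0,0]],[1,[0,0,0],[0,0,0]]]' 20
python3 -m pendant '[[1,[0,0,0],[0,0,0]],[1,[0,0,0],[0,0,0]],[1,[0,0,0],[0,0,0]]]'
```

```text
clock: 9.93
tool_pos: [0.4752, 0.2321, 0.0537]
eef_rot: [0.756, 0.654, 0.001, 0.0]
contact_force: [0.6, -0.1, 0.2]
opening: 0.682
finger_force: 0.0
clock: 10.3
tool_pos: [0.4744, 0.2321, 0.053]
eef_rot: [0.756, 0.655, -0.0, -0.0]
contact_force: [-0.9, -0.2, 1.6]
opening: 0.421
finger_force: 20.0
```

```bash
python3 -m pendant '[[1,[0,0,-20],[0,0,0]],[1,[0,0,-35],[0,0,0]],[1,[0,0,-35],[0,0,0]],[1,[0,0,-20],[0,0,0]],[1,[0,0,0],[0,0,0]]]' 
python3 d.py 0.6475 0.1665 0.16 81.8
```

```text
clock: 10.92
tool_pos: [0.4753, 0.2324, 0.1638]
eef_rot: [0.756, 0.655, 0.001, 0.0]
contact_force: [-0.5, 0.6, -1.6]
opening: 0.423
finger_force: 20.0
clk 10.93 pos [0.4753 0.2324 0.1638] phi 81.77 f [-0.5  0.6 -1.6] op 0.423 q7 -1.22
shift final axes [-40.6 179.8   3.8] turn [ 0.12 -0.09 -0.03]
```

```bash
python3 -m pendant '[[1,[-8,36,0],[0,0,0]],[1,[-8,36,0],[0,0,0]],[1,[-8,36,0],[0,0,0]],[1,[-8,36,0],[0,0,0]],[1,[-8,36,0],[0,0,0]],[1,[0,0,0],[0,0,0]],[1,[0,0,0],[0,0,0]]]' 
python3 d.py 0.6475 0.1665 0.06 81.8
```

```text
clock: 11.8
tool_pos: [0.6455, 0.1669, 0.1612]
eef_rot: [0.756, 0.655, -0.001, -0.001]
contact_force: [-0.1, -0.3, -1.8]
opening: 0.42
finger_force: 20.0
clk 11.8 pos [0.6455 0.1669 0.1612] phi 81.84 f [-0.1 -0.3 -1.8] op 0.42 q7 -0.89
shift final axes [-1.000e-01  2.100e+00  1.012e+02] turn [-0.18  0.06  0.04]
```

```bash
python3 -m pendant '[[1,[0,2,35],[0,0,0]],[1,[0,0,35],[0,0,0]],[1,[0,0,20],[0,0,0]],[1,[0,0,9],[0,0,0]],[1,[0,0,0],[0,0,0]],[1,[0,0,2],[0,0,0]],[1,[0,0,0],[0,0,0]]]'
```

```text
clock: 12.68
tool_pos: [0.6496, 0.1666, 0.0628]
eef_rot: [0.756, 0.655, 0.001, 0.0]
contact_force: [-0.9, 0.5, -2.9]
opening: 0.424
finger_force: 20.0
```

```bash
python3 -m pendant '[[1,[0,0,1.5],[0,0,0]],[1,[0,0,0],[0,0,0]]]' | grep -E 'pos|force'; python3 -m pendant '[[1,[0,0,1.5],[0,0,0]],[1,[0,0,0],[0,0,0]]]'| grep -E 'pos|force'; python3 -m pendant '[[1,[0,0,1],[0,0,0]],[1,[0,0,0],[0,0,0]]]'| grep -E 'pos|force'
```

```text
tool_pos: [0.6491, 0.1663, 0.0605]
contact_force: [-0.3, 0.2, -1.8]
finger_force: 20.0
tool_pos: [0.6492, 0.1666, 0.0591]
contact_force: [-0.3, -0.1, -0.5]
finger_force: 20.0
tool_pos: [0.6492, 0.1668, 0.059]
contact_force: [-0.9, 0.6, 5.8]
finger_force: 20.0
```

```bash
python3 -m pendant '[[1,[0,0,-1],[0,0,0]],[0,[0,0,0],[0,0,0]],[-1,[0,0,0],[0,0,0]],[-1,[0,0,0],[0,0,0]],[-1,[0,0,0],[0,0,0]],[-1,[0,0,-20],[0,0,0]],[-1,[0,0,-40],[0,0,0]],[-1,[0,0,-40],[0,0,0]]]' 
python3 -m pendant '[[-1,[0,0,0],[0,0,10]],[-1,[0,0,0],[0,0,10]],[-1,[0,0,0],[0,0,10]],[-1,[0,0,0],[0,0,10]],[-1,[0,0,0],[0,0,10]],[-1,[0,0,0],[0,0,10]],[-1,[0,0,0],[0,0,10]],[-1,[0,0,0],[0,0,10]]]' >/dev/null
python3 -m pendant '[[-1,[0,0,0],[0,0,10]],[-1,[0,0,0],[0,0,0]]]' >/dev/null
python3 d.py 0.629 0.0284 0.12 -8.2
python3 - <<'E'
from h import *
from plant import cams,r
st=r.get_state();s=cams.snapshot('wrist')
np.savez('w2.npz',pos=st['tool_pos'],quat=st['eef_rot'],**s)
cv2.imwrite('pics/w2.png',s['img'][:,:,::-1])
E
```

```text
clock: 14.42
tool_pos: [0.6492, 0.1667, 0.1614]
eef_rot: [0.756, 0.655, 0.001, 0.0]
contact_force: [0.1, -0.2, 0.1]
opening: 1.003
finger_force: 0.0
clk 15.68 pos [0.6492 0.1671 0.1603] phi -8.06 f [-0.3 -0.2 -0.1] op 1.001 q7 -2.16
shift final axes [ -0.2 140.2  40.3] turn [-0.05 -0.08  0.14]
```

View pics/w2.png

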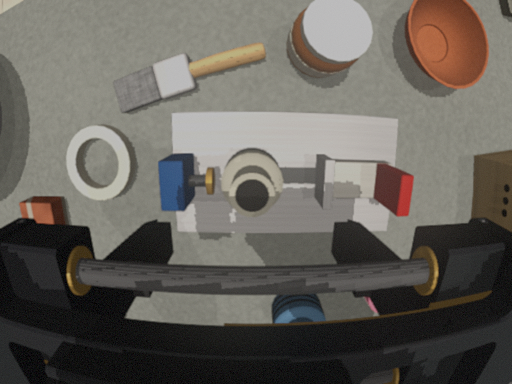

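The cream vase stands at (252,180), between the plunger (211,180) and the open jaw (322,178), on the centre line. Next I pinch the tab.

```bash
python3 -m pendant '[[-1,[0,45,0],[0,0,0]],[-1,[0,48,0],[0,0,0]],[-1,[0,47,0],[0,0,0]],[-1,[0,0,0],[0,0,0]],[-1,[0,0,45],[0,0,0]],[-1,[0,0,35],[0,0,0]],[-1,[0,0,17],[0,0,0]],[-1,[0,0,0],[0,0,0]]]'
python3 -m pendant '[[1,[0,0,0],[0,0,0]],[1,[0,0,0],[0,0,0]],[1,[0,0,0],[0,0,0]],[1,[0,0,0],[0,0,0]],[1,[0,0,0],[0,0,0]],[1,[0,0,0],[0,0,0]],[1,[0,0,0],[0,0,0]],[1,[0,0,0],[0,0,0]]]'
```

```text
clock: 16.73
tool_pos: [0.6287, 0.0287, 0.0613]
eef_rot: [0.997, -0.071, -0.001, -0.0]
contact_force: [0.2, 0.8, -0.3]
opening: 1.0
finger_force: 0.0
clock: 17.73
tool_pos: [0.6291, 0.0284, 0.0619]
eef_rot: [0.997, -0.071, 0.0, -0.0]
contact_force: [-0.5, 0.6, -0.8]
opening: 0.157
finger_force: 20.0
```

```bash
python3 -m pendant '[[1,[0,-6,0],[0,0,0]],[1,[0,-8,0],[0,0,0]],[1,[0,-8,0],[0,0,0]],[1,[0,-8,0],[0,0,0]],[1,[0,-4,0],[0,0,0]],[1,[0,-2,0],[0,0,0]],[1,[0,-2,0],[0,0,0]],[1,[0,-2,0],[0,0,0]]]'
python3 -m pendant '[[1,[0,-2,0],[0,0,0]],[1,[0,-2,0],[0,0,0]],[1,[0,-2,0],[0,0,0]],[1,[0,-2,0],[0,0,0]],[1,[0,0,0],[0,0,0]]]'
```

```text
clock: 18.73
tool_pos: [0.6348, 0.0672, 0.0619]
eef_rot: [0.997, -0.072, 0.0, 0.0]
contact_force: [0.5, -4.7, -0.2]
opening: 0.154
finger_force: 20.0
clock: 19.35
tool_pos: [0.636, 0.0751, 0.0619]
eef_rot: [0.997, -0.072, 0.0, 0.0]
contact_force: [0.9, -4.7, 0.2]
opening: 0.153
finger_force: 20.0
```

```bash
for i in 1; do python3 -m pendant '[[1,[0,-1,0],[0,0,0]],[1,[0,-1,0],[0,0,0]],[1,[0,-1,0],[0,0,0]],[1,[0,0,0],[0,0,0]]]' | grep -E 'pos|contact'; python3 -m pendant '[[1,[0,-1,0],[0,0,0]],[1,[0,-1,0],[0,0,0]],[1,[0,0,0],[0,0,0]]]' | grep -E 'pos|contact';python3 -m pendant '[[1,[0,-1,0],[0,0,0]],[1,[0,-1,0],[0,0,0]],[1,[0,0,0],[0,0,0]]]' | grep -E 'pos|contact';  done
```

```text
tool_pos: [0.6364, 0.0779, 0.0619]
contact_force: [1.6, -5.1, -0.6]
tool_pos: [0.6365, 0.0788, 0.0619]
contact_force: [0.1, -6.7, -0.2]
tool_pos: [0.6367, 0.0801, 0.0619]
contact_force: [0.8, -8.0, 1.2]
```

```bash
python3 -m pendant '[[1,[0,-1,0],[0,0,0]],[1,[0,-1,0],[0,0,0]],[1,[0,0,0],[0,0,0]]]' | grep -E 'pos|contact'; python3 -m pendant '[[1,[0,-1,0],[0,0,0]],[1,[0,-1,0],[0,0,0]],[1,[0,0,0],[0,0,0]],[1,[0,0,0],[0,0,0]]]' | grep -E 'pos|contact'
```

```text
tool_pos: [0.6369, 0.0815, 0.0619]
contact_force: [0.4, -8.1, 2.1]
tool_pos: [0.6371, 0.0828, 0.0619]
contact_force: [-0.3, -8.4, 0.3]
```

```bash
python3 -m pendant '[[1,[0,-1,0],[0,0,0]],[1,[0,0,0],[0,0,0]],[1,[0,0,0],[0,0,0]],[1,[0,0,0],[0,0,0]],[1,[0,0,0],[0,0,0]],[1,[0,0,0],[0,0,0]],[1,[0,0,0],[0,0,0]]]'
python3 - <<'E'
from h import *
from plant import cams,r
st=r.get_state();s=cams.snapshot('wrist')
np.savez('w3.npz',pos=st['tool_pos'],quat=st['eef_rot'],**s)
cv2.imwrite('pics/w3.png',s['img'][:,:,::-1])
E
```

```text
clock: 22.35
tool_pos: [0.6372, 0.0835, 0.0619]
eef_rot: [0.997, -0.073, -0.0, 0.002]
contact_force: [-0.8, -9.7, 1.3]
opening: 0.153
finger_force: 20.0
```

View pics/w3.png

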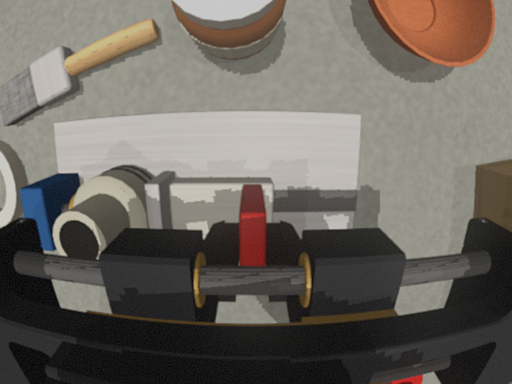

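The vase is upright, pressed between the jaw at (160,200) and the plunger. Now I draw the jaw back.

```bash
python3 -m pendant '[[1,[0,4,0],[0,0,0]],[1,[0,8,0],[0,0,0]],[1,[0,10,0],[0,0,0]],[1,[0,10,0],[0,0,0]],[1,[0,10,0],[0,0,0]],[1,[0,10,0],[0,0,0]],[1,[0,4,0],[0,0,0]],[1,[0,0,0],[0,0,0]]]'
python3 -m pendant '[[-1,[0,0,0],[0,0,0]],[-1,[0,0,0],[0,0,0]],[-1,[0,0,0],[0,0,0]],[-1,[0,0,0],[0,0,0]],[-1,[0,0,-30],[0,0,0]],[-1,[0,0,-40],[0,0,-10]],[-1,[0,0,-40],[0,0,-10]],[-1,[0,0,0],[0,0,-10]]]' 
python3 -m pendant '[[-1,[0,0,0],[0,0,-10]],[-1,[0,0,0],[0,0,-10]],[-1,[0,0,0],[0,0,-10]],[-1,[0,0,0],[0,0,-10]],[-1,[0,0,0],[0,0,-10]],[-1,[0,0,0],[0,0,-10]],[-1,[0,0,0],[0,0,0]]]' >/dev/null
python3 d.py 0.6495 0.177 0.165 81.8
python3 - <<'E'
from meas import *
from plant import cams
t=cams.snapshot('top');np.savez('top3.npz',**t);print(mouths(t))
s=cams.snapshot('scene');np.savez('scene3.npz',**s)
c=cv2.resize(s['img'][140:300,180:400],None,fx=3.6,fy=3.6,interpolation=cv2.INTER_CUBIC);cv2.imwrite('pics/s3.png',c[:,:,::-1])
print(proj(t,(.6495,.177,.094)),proj(s,(.6495,.177,.094)))
E
```

```text
clock: 23.4
tool_pos: [0.6293, 0.0302, 0.0619]
eef_rot: [0.997, -0.072, -0.0, 0.001]
contact_force: [1.6, 0.6, -3.7]
opening: 0.156
finger_force: 20.0
clock: 24.4
tool_pos: [0.6321, 0.0321, 0.1757]
eef_rot: [0.981, 0.192, 0.004, 0.0]
contact_force: [-0.8, 0.2, -1.1]
opening: 0.997
finger_force: 0.0
clk 25.27 pos [0.6294 0.0315 0.1717] phi 81.67 f [ 0.   0.  -0.2] op 1.0 q7 -0.75
shift final axes [146.9  -0.9   6.7] turn [-0.03 -0.   -0.13]
{'cream': [([243.5, 157.4], [0.7003, 0.0676, 0.088], 189), ([396.4, 237.8], [0.4633, -0.373, 0.088], 17), ([206.5, 174.0], [0.6508, 0.1758, 0.088], 40), ([371.0, 308.4], [0.2664, -0.2909, 0.088], 64), ([267.8, 380.1], [0.0779, 0.0008, 0.088], 194)], 'blue': [([220.5, 239.3], [0.4608, 0.1332, 0.088], 48)]}
[205.84107893 174.04101168] [286.26731451 217.31291903]
```

View pics/s3.png

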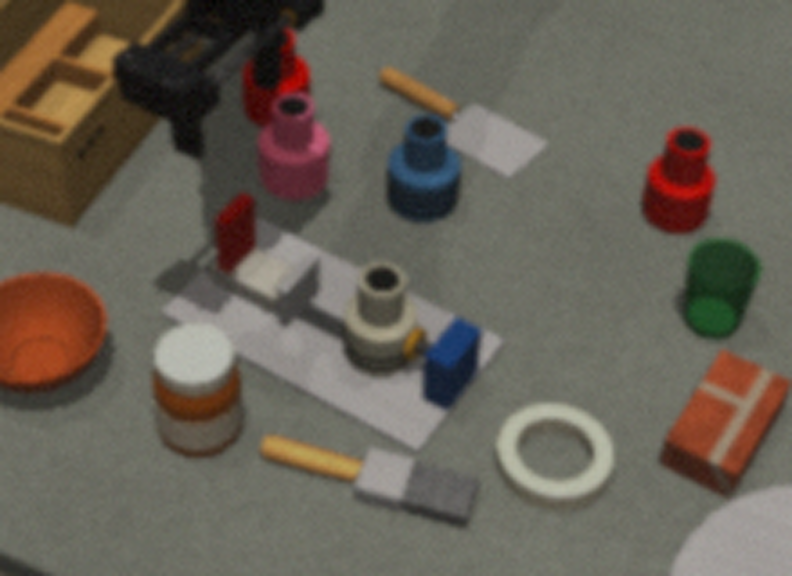

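The cream vase stands at crop (381,320), jaw open, plunger sprung back. Pick it up.

```bash
python3 -m pendant '[[-1,[36,0,0],[0,0,0]],[-1,[37,-1,0],[0,0,0]],[-1,[37,0,0],[0,0,0]],[-1,[36,0,0],[0,0,0]],[-1,[0,0,0],[0,0,0]],[-1,[0,0,35],[0,0,0]],[-1,[0,0,35],[0,0,0]],[-1,[0,0,25],[0,0,0]]]' >/dev/null; python3 d.py 0.6495 0.1765 0.06 81.8
python3 -m pendant '[[-1,[0,0,15],[0,0,0]],[-1,[0,0,0],[0,0,0]],[1,[0,0,0],[0,0,0]],[1,[0,0,0],[0,0,0]],[1,[0,0,0],[0,0,0]],[1,[0,0,0],[0,0,0]],[1,[0,0,0],[0,0,0]],[1,[0,0,0],[0,0,0]]]' 20
```

```text
clk 26.38 pos [0.6491 0.1742 0.0752] phi 81.62 f [ 0.9  0.7 -0.2] op 1.001 q7 -0.97
shift final axes [ 2.4  0.1 15.2] turn [-0.05  0.16 -0.18]
clock: 27.38
tool_pos: [0.6494, 0.1765, 0.062]
eef_rot: [0.756, 0.655, -0.0, 0.0]
contact_force: [-0.7, -0.6, 1.0]
opening: 0.423
finger_force: 20.0
```

```bash
python3 -m pendant '[[1,[0,0,-20],[0,0,0]],[1,[0,0,-40],[0,0,0]],[1,[0,0,-40],[0,0,0]],[1,[0,0,-40],[0,0,-4]],[1,[0,0,0],[0,0,-4]],[1,[0,0,0],[0,0,0]]]'
python3 d.py 0.507 -0.2226 0.2 90.4
python3 - <<'E'
from h import *
t=dict(np.load('top0.npz'))
for z in(.26,.27): print(onz(t,(402.3,166.3),z),onz(t,(410.7,270.7),z))
E
```

```text
clock: 28.12
tool_pos: [0.6495, 0.1764, 0.2032]
eef_rot: [0.709, 0.706, 0.0, 0.0]
contact_force: [0.2, -0.2, -2.3]
opening: 0.426
finger_force: 20.0
clk 28.12 pos [0.6495 0.1764 0.2032] phi 89.75 f [ 0.2 -0.2 -2.3] op 0.426 q7 -0.77
shift final axes [-398.  -145.3    3.2] turn [ 0.06 -0.01 -0.65]
[ 0.63685515 -0.3311331   0.26      ] [ 0.3812602  -0.33740904  0.26      ]
[ 0.6347303  -0.32703627  0.27      ] [ 0.38191036 -0.33324407  0.27      ]
```

```bash
python3 -m pendant '[[1,[-40,-15,0],[0,0,0]],[1,[-45,-16,0],[0,0,0]],[1,[-45,-16,0],[0,0,0]],[1,[-45,-16,0],[0,0,0]],[1,[-45,-17,0],[0,0,0]],[1,[-45,-17,0],[0,0,0]],[1,[-45,-17,0],[0,0,0]],[1,[-45,-16,0],[0,0,0]]]' >/dev/null
python3 -m pendant '[[1,[-43,-15,0],[0,0,0]],[1,[0,0,0],[0,0,0]],[1,[0,0,0],[0,0,0]]]'
python3 d.py 0.507 -0.2226 0.07 90.4
python3 - <<'E'
from h import *
from plant import cams,r
st=r.get_state();s=cams.snapshot('wrist')
np.savez('w4.npz',pos=st['tool_pos'],quat=st['eef_rot'],**s)
cv2.imwrite('pics/w4.png',s['img'][:,:,::-1])
E
```

```text
clock: 29.5
tool_pos: [0.503, -0.2204, 0.2019]
eef_rot: [0.709, 0.706, 0.0, -0.0]
contact_force: [0.9, 1.1, -2.0]
opening: 0.424
finger_force: 20.0
clk 29.5 pos [ 0.503  -0.2204  0.2019] phi 89.74 f [ 0.9  1.1 -2. ] op 0.424 q7 -0.24
shift final axes [ -2.2   4.  131.9] turn [ 0.   -0.05 -0.66]
```

View pics/w4.png

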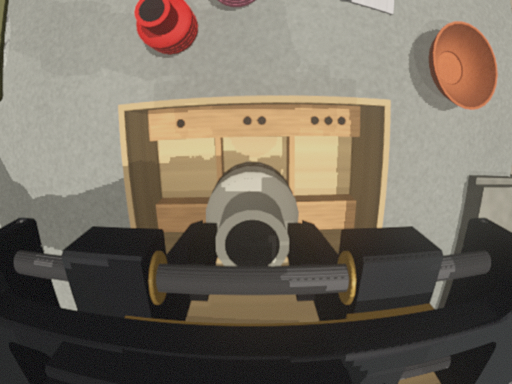

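The held cream vase hangs over the middle pocket. The crate's near-rim outer corners are at (119,105) and (390,100), and the dividers at columns 219 and 290. I cross-check the crate centre.

```bash
python3 - <<'E'
from h import *
w=dict(np.load('w4.npz'));t=dict(np.load('top0.npz'))
for q,z in(((119,105),.105),((390,100),.105),((217,160),.03),((291,160),.03),((160,138),.03),((353,136),.03)): print(q,wonz(w,q,z).round(4))
# pocket corners at filling top (top view crop2)
for q in((135,100),(143,238),(145,385),(148,520),(250,100),(268,240),(275,380),(285,522)): print(q,onz(t,(np.array(q)+.5)/5.217+(300,165)-.5,.03 if q[0]<240 else .03).round(4))
E
```

```text
(119, 105) [ 0.3785 -0.1407  0.105 ]
(390, 100) [ 0.6336 -0.1366  0.105 ]
(217, 160) [ 0.4625 -0.2076  0.03  ]
(291, 160) [ 0.5484 -0.2079  0.03  ]
(160, 138) [ 0.3949 -0.18    0.03  ]
(353, 136) [ 0.6227 -0.1782  0.03  ]
(135, 100) [ 0.631  -0.1841  0.03  ]
(143, 238) [ 0.5491 -0.1865  0.03  ]
(145, 385) [ 0.4635 -0.1852  0.03  ]
(148, 520) [ 0.3864 -0.1847  0.03  ]
(250, 100) [ 0.6309 -0.2523  0.03  ]
(268, 240) [ 0.5477 -0.2599  0.03  ]
(275, 380) [ 0.4661 -0.261   0.03  ]
(285, 522) [ 0.3849 -0.2638  0.03  ]
```

```bash
python3 -m pendant '[[1,[-1,3,0],[0,0,0]],[1,[0,0,35],[0,0,0]],[1,[0,0,35],[0,0,0]],[1,[0,0,30],[0,0,0]],[1,[0,0,20],[0,0,0]],[1,[0,0,10],[0,0,0]],[1,[0,0,5],[0,0,0]],[1,[0,0,0],[0,0,0]]]'
python3 -m pendant '[[1,[0,0,3],[0,0,0]],[1,[0,0,0],[0,0,0]]]'
```

```text
clock: 30.55
tool_pos: [0.5065, -0.2219, 0.0673]
eef_rot: [0.708, 0.706, 0.0, 0.0]
contact_force: [-0.3, -0.2, -1.7]
opening: 0.42
finger_force: 20.0
clock: 30.8
tool_pos: [0.5061, -0.2222, 0.0642]
eef_rot: [0.708, 0.706, 0.0, 0.0]
contact_force: [0.2, -1.0, -2.2]
opening: 0.422
finger_force: 20.0
```

```bash
python3 -m pendant '[[1,[0,0,1.5],[0,0,0]],[1,[0,0,0],[0,0,0]]]'|grep -E 'pos|cont'
python3 -m pendant '[[1,[0,0,1],[0,0,0]],[1,[0,0,0],[0,0,0]]]'|grep -E 'pos|cont'
```

```text
tool_pos: [0.506, -0.2221, 0.0624]
contact_force: [-0.2, 0.8, -1.7]
tool_pos: [0.5061, -0.2229, 0.062]
contact_force: [-1.5, -1.5, 5.0]
```

```bash
python3 -m pendant '[[1,[0,0,-0.5],[0,0,0]],[0,[0,0,0],[0,0,0]],[-0.3,[0,0,0],[0,0,0]],[-0.3,[0,0,0],[0,0,0]],[-0.3,[0,0,0],[0,0,0]],[-0.3,[0,0,-20],[0,0,0]],[-0.3,[0,0,-40],[0,0,0]],[-1,[0,0,-45],[0,0,0]]]'
python3 -m pendant '[[-1,[0,0,-35],[0,0,0]],[-1,[0,0,0],[0,0,5]],[-1,[0,0,0],[0,0,4]],[-1,[0,0,0],[0,0,0]]]' >/dev/null
python3 d.py 0.4608 0.1332 0.19 81.8
python3 - <<'E'
from meas import *
from plant import cams
t=cams.snapshot('top');np.savez('top4.npz',**t);print(mouths(t)['blue'])
s=cams.snapshot('scene')
c=np.hstack([cv2.resize(t['img'][165:280,300:420],(400,383)),cv2.resize(s['img'][70:230,130:300],(400,383))]);cv2.imwrite('pics/s4.png',c[:,:,::-1])
E
```

```text
clock: 32.3
tool_pos: [0.5055, -0.2218, 0.1676]
eef_rot: [0.708, 0.706, -0.0, -0.001]
contact_force: [0.8, -0.8, 0.5]
opening: 0.741
finger_force: 0.0
clk 32.8 pos [ 0.5059 -0.222   0.202 ] phi 80.84 f [ 0.8 -0.7  0.3] op 1.003 q7 -0.37
shift final axes [345.1 -95.3  12. ] turn [ 0.    0.02 -0.96]
[([190.5, 176.8], [0.6424, 0.2223, 0.088], 19), ([220.4, 239.4], [0.4605, 0.1335, 0.088], 50)]
```

View pics/s4.png

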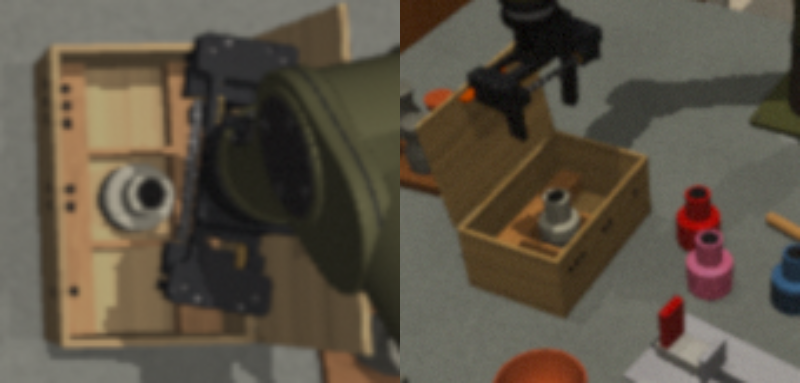

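The cream vase stands upright in the two-dot pocket, left crop (138,197), and blue hasn't moved. I go to blue.

```bash
python3 -m pendant '[[-1,[40,-11,0],[0,0,-1]],[-1,[43,-12,0],[0,0,0]],[-1,[44,-12,0],[0,0,0]],[-1,[44,-12,0],[0,0,0]],[-1,[44,-12,0],[0,0,0]],[-1,[44,-12,0],[0,0,0]],[-1,[44,-12,0],[0,0,0]],[-1,[42,-12,0],[0,0,0]]]' >/dev/null
python3 -m pendant '[[-1,[0,0,0],[0,0,0]],[-1,[0,0,0],[0,0,0]]]' >/dev/null; python3 d.py 0.4603 0.1333 0.053 81.8
```

```text
clk 34.15 pos [0.4619 0.1323 0.2017] phi 81.81 f [0.1 0.6 0.6] op 1.0 q7 -1.08
shift final axes [  0.8  -1.7 148.7] turn [-0.02  0.07  0.01]
```

```bash
python3 -m pendant '[[-1,[1,-2,45],[0,0,0]],[-1,[0,0,45],[0,0,0]],[-1,[0,0,35],[0,0,0]],[-1,[0,0,23],[0,0,0]],[-1,[0,0,0],[0,0,0]],[1,[0,0,0],[0,0,0]],[1,[0,0,0],[0,0,0]],[1,[0,0,0],[0,0,0]]]' 20 | grep -E pos
python3 -m pendant '[[1,[0,0,0],[0,0,0]],[1,[0,0,0],[0,0,0]],[1,[0,0,0],[0,0,0]],[1,[0,0,-20],[0,0,0]],[1,[0,0,-35],[0,0,0]],[1,[0,0,-35],[0,0,0]],[1,[0,0,-20],[0,0,0]],[1,[0,0,0],[0,0,0]]]'
python3 d.py 0.649 0.1655 0.16 81.8
```

```text
tool_pos: [0.4607, 0.1343, 0.0547]
clock: 36.15
tool_pos: [0.4608, 0.1345, 0.1647]
eef_rot: [0.756, 0.654, 0.001, 0.0]
contact_force: [0.9, -0.5, -2.6]
opening: 0.424
finger_force: 20.0
clk 36.15 pos [0.4608 0.1345 0.1647] phi 81.76 f [ 0.9 -0.5 -2.6] op 0.424 q7 -1.15
shift final axes [ 57.5 181.9   4.7] turn [ 0.12 -0.06 -0.04]
```

```bash
python3 -m pendant '[[1,[11,35,0],[0,0,0]],[1,[12,37,0],[0,0,0]],[1,[12,37,0],[0,0,0]],[1,[12,37,0],[0,0,0]],[1,[11,36,0],[0,0,0]],[1,[0,0,0],[0,0,0]],[1,[0,0,0],[0,0,0]]]' >/dev/null
python3 d.py 0.649 0.1655 0.062 81.8
```

```text
clk 37.02 pos [0.6468 0.1655 0.162 ] phi 81.84 f [-0.1 -0.3 -2.6] op 0.421 q7 -0.91
shift final axes [  0.4   2.1 100. ] turn [-0.18  0.12  0.04]
```

```bash
python3 -m pendant '[[1,[0,1,35],[0,0,0]],[1,[0,0,35],[0,0,0]],[1,[0,0,20],[0,0,0]],[1,[0,0,9],[0,0,0]],[1,[0,0,0],[0,0,0]]]'|grep -E 'pos|cont';  python3 -m pendant '[[1,[0,0,1.5],[0,0,0]],[1,[0,0,0],[0,0,0]]]' | grep -E 'pos|cont'; python3 -m pendant '[[1,[0,0,1],[0,0,0]],[1,[0,0,0],[0,0,0]]]'| grep -E 'pos|cont'
```

```text
tool_pos: [0.6494, 0.1658, 0.065]
contact_force: [0.0, 0.5, -0.8]
tool_pos: [0.6501, 0.1659, 0.0643]
contact_force: [-0.1, -0.4, -0.7]
tool_pos: [0.6496, 0.1656, 0.0626]
contact_force: [-0.3, 0.5, -2.6]
```

```bash
python3 -m pendant '[[1,[0,0,1.5],[0,0,0]],[1,[0,0,0],[0,0,0]]]' | grep -E 'pos|cont'; python3 -m pendant '[[1,[0,0,1],[0,0,0]],[1,[0,0,0],[0,0,0]]]'| grep -E 'pos|cont'
```

```text
tool_pos: [0.6494, 0.1655, 0.0607]
contact_force: [0.1, -0.1, -2.2]
tool_pos: [0.6496, 0.1657, 0.0601]
contact_force: [-0.4, 0.8, -0.1]
```

```bash
python3 -m pendant '[[1,[0,0,0.5],[0,0,0]],[1,[0,0,0],[0,0,0]],[0,[0,0,0],[0,0,0]],[-1,[0,0,0],[0,0,0]],[-1,[0,0,0],[0,0,0]],[-1,[0,0,0],[0,0,0]],[-1,[0,0,-20],[0,0,0]],[-1,[0,0,-40],[0,0,0]]]' 
python3 -m pendant '[[-1,[0,0,-40],[0,0,10]],[-1,[0,0,0],[0,0,10]],[-1,[0,0,0],[0,0,10]],[-1,[0,0,0],[0,0,10]],[-1,[0,0,0],[0,0,10]],[-1,[0,0,0],[0,0,10]],[-1,[0,0,0],[0,0,10]],[-1,[0,0,0],[0,0,10]]]' >/dev/null
python3 -m pendant '[[-1,[0,0,0],[0,0,10]],[-1,[0,0,0],[0,0,0]]]' >/dev/null
python3 d.py 0.629 0.0295 0.062 -8.2
python3 - <<'E'
from h import *
from plant import cams,r
s=cams.snapshot('wrist');cv2.imwrite('pics/w5.png',s['img'][:,:,::-1])
E
```

```text
clock: 39.65
tool_pos: [0.6487, 0.1652, 0.1197]
eef_rot: [0.756, 0.655, -0.001, -0.0]
contact_force: [1.4, 0.3, 1.1]
opening: 0.998
finger_force: 0.0
clk 40.9 pos [0.6498 0.1664 0.1608] phi -8.07 f [ 0.3 -0.3 -0.3] op 0.999 q7 -2.19
shift final axes [ -1.1 138.4  98.8] turn [-0.05 -0.08  0.13]
```

View pics/w5.png

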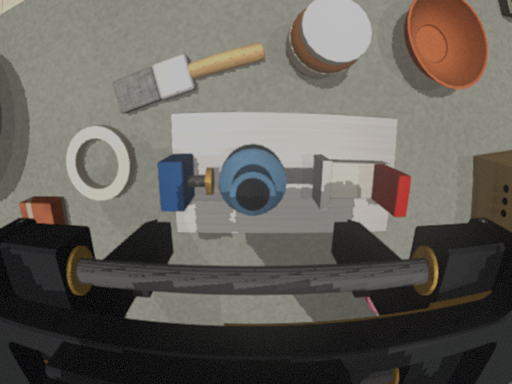

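The blue vase stands at (252,180), with about 5 mm to the plunger and the jaw open. I pinch the tab again and shut it.

```bash
python3 -m pendant '[[-1,[0,45,0],[0,0,0]],[-1,[0,47,0],[0,0,0]],[-1,[-1,46,0],[0,0,0]],[-1,[0,0,0],[0,0,0]],[-1,[0,0,45],[0,0,0]],[-1,[0,0,35],[0,0,0]],[-1,[0,0,18],[0,0,0]],[-1,[0,0,0],[0,0,0]]]' | grep pos
python3 -m pendant '[[1,[0,0,0],[0,0,0]],[1,[0,0,0],[0,0,0]],[1,[0,0,0],[0,0,0]],[1,[0,0,0],[0,0,0]],[1,[0,0,0],[0,0,0]],[1,[0,0,0],[0,0,0]],[1,[0,0,0],[0,0,0]],[1,[0,0,0],[0,0,0]]]'
python3 -m pendant '[[1,[0,-6,0],[0,0,0]],[1,[0,-8,0],[0,0,0]],[1,[0,-8,0],[0,0,0]],[1,[0,-7,0],[0,0,0]],[1,[0,-3,0],[0,0,0]],[1,[0,-2,0],[0,0,0]],[1,[0,-2,0],[0,0,0]],[1,[0,0,0],[0,0,0]]]'
```

```text
tool_pos: [0.6284, 0.0301, 0.0607]
clock: 42.95
tool_pos: [0.6289, 0.0297, 0.0614]
eef_rot: [0.997, -0.072, 0.0, -0.0]
contact_force: [0.9, 0.8, -0.1]
opening: 0.155
finger_force: 20.0
clock: 43.95
tool_pos: [0.6341, 0.0648, 0.0614]
eef_rot: [0.997, -0.072, 0.0, 0.0]
contact_force: [-0.0, -3.6, 0.2]
opening: 0.158
finger_force: 20.0
```

```bash
python3 -m pendant '[[1,[0,-2,0],[0,0,0]],[1,[0,-2,0],[0,0,0]],[1,[0,-2,0],[0,0,0]],[1,[0,-1,0],[0,0,0]],[1,[0,0,0],[0,0,0]]]' | grep -E 'pos|contact'; python3 -m pendant '[[1,[0,-1,0],[0,0,0]],[1,[0,-1,0],[0,0,0]],[1,[0,-1,0],[0,0,0]],[1,[0,0,0],[0,0,0]]]' | grep -E 'pos|contact';python3 -m pendant '[[1,[0,-1,0],[0,0,0]],[1,[0,-1,0],[0,0,0]],[1,[0,0,0],[0,0,0]]]' | grep -E 'pos|contact'
```

```text
tool_pos: [0.635, 0.0711, 0.0614]
contact_force: [0.3, -4.6, -0.7]
tool_pos: [0.6353, 0.073, 0.0614]
contact_force: [-0.6, -6.8, 0.5]
tool_pos: [0.6355, 0.0743, 0.0614]
contact_force: [-0.4, -7.2, 0.7]
```

```bash
python3 -m pendant '[[1,[0,-1,0],[0,0,0]],[1,[0,-1,0],[0,0,0]],[1,[0,-1,0],[0,0,0]],[1,[0,0,0],[0,0,0]],[1,[0,0,0],[0,0,0]]]' | grep -E 'pos|contact'; python3 -m pendant '[[1,[0,-1,0],[0,0,0]],[1,[0,-1,0],[0,0,0]],[1,[0,0,0],[0,0,0]],[1,[0,0,0],[0,0,0]],[1,[0,0,0],[0,0,0]],[1,[0,0,0],[0,0,0]],[1,[0,0,0],[0,0,0]],[1,[0,0,0],[0,0,0]]]' | grep -E 'pos|contact'
```

```text
tool_pos: [0.6357, 0.0763, 0.0614]
contact_force: [-0.7, -9.5, 2.1]
tool_pos: [0.6359, 0.0776, 0.0614]
contact_force: [-1.5, -9.5, 2.1]
```

```bash
python3 -m pendant '[[1,[0,0,0],[0,0,0]],[1,[0,4,0],[0,0,0]],[1,[0,8,0],[0,0,0]],[1,[0,10,0],[0,0,0]],[1,[0,10,0],[0,0,0]],[1,[0,10,0],[0,0,0]],[1,[0,8,0],[0,0,0]],[1,[0,0,0],[0,0,0]]]'
python3 -m pendant '[[-1,[0,0,0],[0,0,0]],[-1,[0,0,0],[0,0,0]],[-1,[0,0,0],[0,0,0]],[-1,[0,0,0],[0,0,0]],[-1,[0,0,-30],[0,0,0]],[-1,[0,0,-40],[0,0,-10]],[-1,[0,0,-40],[0,0,-10]],[-1,[0,0,0],[0,0,-10]]]'  >/dev/null
python3 -m pendant '[[-1,[0,0,0],[0,0,-10]],[-1,[0,0,0],[0,0,-10]],[-1,[0,0,0],[0,0,-10]],[-1,[0,0,0],[0,0,-10]],[-1,[0,0,0],[0,0,-10]],[-1,[0,0,0],[0,0,-10]],[-1,[0,0,0],[0,0,0]]]' >/dev/null
python3 d.py 0.649 0.1735 0.165 81.8
python3 - <<'E'
from meas import *
from plant import cams
t=cams.snapshot('top');np.savez('top5.npz',**t);m=mouths(t);print(m['blue'],[onz(t,k[0],.094) for k in m['blue']])
print(proj(t,(.649,.1735,.094)))
for v in range(165,182): print(v,t['img'][v,196:222].max(1).tolist())
E
```

```text
clock: 48.08
tool_pos: [0.6289, 0.0298, 0.0614]
eef_rot: [0.997, -0.072, -0.0, 0.001]
contact_force: [1.7, -0.1, -2.4]
opening: 0.159
finger_force: 20.0
clk 49.95 pos [0.6291 0.0319 0.1712] phi 81.67 f [0.5 0.  0.9] op 1.001 q7 -0.78
shift final axes [143.   -0.5   6.2] turn [-0.03 -0.   -0.13]
[([207.6, 173.3], [0.6528, 0.1727, 0.088], 47)] [array([0.65168817, 0.17192011, 0.094     ])]
[207.04369093 174.20901352]
165 [198, 199, 198, 198, 198, 199, 199, 199, 197, 194, 192, 190, 185, 178, 177, 182, 186, 191, 196, 199, 199, 199, 200, 198, 199, 199]
166 [199, 199, 199, 199, 198, 200, 200, 197, 186, 169, 160, 152, 147, 141, 140, 144, 149, 157, 175, 190, 198, 200, 199, 199, 198, 199]
167 [199, 199, 199, 199, 199, 197, 193, 183, 165, 148, 144, 143, 141, 140, 137, 134, 133, 133, 142, 162, 186, 196, 199, 199, 199, 198]
168 [199, 199, 199, 200, 196, 187, 167, 154, 151, 146, 140, 139, 139, 140, 141, 144, 140, 135, 132, 136, 152, 175, 193, 198, 199, 199]
169 [200, 200, 199, 197, 190, 170, 150, 147, 146, 131, 106, 90, 87, 93, 113, 138, 146, 144, 137, 133, 132, 146, 175, 195, 200, 199]
170 [200, 
[... 802 characters left out ...]
, 38, 37, 39, 38, 47, 85, 125, 129, 93, 80, 113, 133, 132, 117, 103, 136]
177 [124, 156, 140, 119, 132, 140, 145, 146, 131, 98, 67, 47, 45, 61, 86, 109, 126, 105, 68, 72, 107, 133, 131, 116, 94, 127]
178 [123, 139, 120, 108, 130, 139, 141, 142, 145, 137, 120, 99, 96, 114, 137, 131, 104, 72, 56, 76, 106, 131, 130, 110, 81, 106]
179 [121, 123, 107, 98, 128, 138, 140, 138, 130, 133, 138, 137, 137, 140, 137, 108, 73, 55, 67, 86, 108, 130, 127, 105, 68, 65]
180 [127, 109, 97, 102, 125, 136, 142, 143, 128, 100, 94, 99, 98, 92, 85, 69, 59, 65, 81, 95, 113, 128, 122, 99, 56, 44]
181 [171, 142, 122, 114, 121, 131, 139, 143, 133, 103, 78, 68, 65, 59, 60, 66, 75, 84, 95, 112, 128, 128, 110, 77, 45, 45]
```

```bash
python3 -m pendant '[[-1,[35,0,0],[0,0,0]],[-1,[36,0,0],[0,0,0]],[-1,[36,1,0],[0,0,0]],[-1,[36,0,0],[0,0,0]],[-1,[0,0,0],[0,0,0]],[-1,[0,0,35],[0,0,0]],[-1,[0,0,35],[0,0,0]],[-1,[0,0,25],[0,0,0]]]' >/dev/null; python3 d.py 0.65 0.1735 0.06 81.8
python3 -m pendant '[[-1,[0,0,16],[0,0,0]],[-1,[0,0,0],[0,0,0]],[1,[0,0,0],[0,0,0]],[1,[0,0,0],[0,0,0]],[1,[0,0,0],[0,0,0]],[1,[0,0,0],[0,0,0]],[1,[0,0,0],[0,0,0]],[1,[0,0,0],[0,0,0]]]' 20
python3 -m pendant '[[1,[0,0,-20],[0,0,0]],[1,[0,0,-40],[0,0,0]],[1,[0,0,-40],[0,0,0]],[1,[0,0,-40],[0,0,-4]],[1,[0,0,0],[0,0,-4]],[1,[0,0,0],[0,0,0]]]'
python3 d.py 0.588 -0.2215 0.2 90.4
```

```text
clk 51.0 pos [0.6503 0.1712 0.0747] phi 81.59 f [-0.6  0.5 -0.3] op 1.0 q7 -1.0
shift final axes [ 2.2 -0.6 14.7] turn [-0.05  0.16 -0.21]
clock: 52.0
tool_pos: [0.6506, 0.1736, 0.0605]
eef_rot: [0.756, 0.655, -0.0, 0.0]
contact_force: [0.3, -1.1, 0.2]
opening: 0.421
finger_force: 20.0
clock: 52.75
tool_pos: [0.6507, 0.1735, 0.2017]
eef_rot: [0.709, 0.706, 0.0, 0.0]
contact_force: [0.5, 0.0, -1.8]
opening: 0.422
finger_force: 20.0
clk 52.75 pos [0.6507 0.1735 0.2017] phi 89.75 f [ 0.5  0.  -1.8] op 0.422 q7 -0.79
shift final axes [-394.5  -65.5    1.7] turn [ 0.06 -0.01 -0.65]
```

```bash
python3 -m pendant '[[1,[-40,-7,0],[0,0,0]],[1,[-45,-7,0],[0,0,0]],[1,[-45,-7,0],[0,0,0]],[1,[-45,-8,0],[0,0,0]],[1,[-45,-8,0],[0,0,0]],[1,[-45,-8,0],[0,0,0]],[1,[-45,-8,0],[0,0,0]],[1,[-45,-8,0],[0,0,0]]]' >/dev/null
python3 -m pendant '[[1,[-39,-5,0],[0,0,0]],[1,[0,0,0],[0,0,0]],[1,[0,0,0],[0,0,0]]]' >/dev/null
python3 d.py 0.588 -0.2215 0.07 90.4
python3 - <<'E'
from h import *
from plant import cams,r
st=r.get_state();s=cams.snapshot('wrist')
np.savez('w6.npz',pos=st['tool_pos'],quat=st['eef_rot'],**s)
cv2.imwrite('pics/w6.png',s['img'][:,:,::-1])
E
```

```text
clk 54.12 pos [ 0.5831 -0.2191  0.2003] phi 89.78 f [-0.5  0.6 -1.5] op 0.429 q7 -0.25
shift final axes [ -2.4   4.9 130.3] turn [-0.02 -0.08 -0.62]
```

View pics/w6.png

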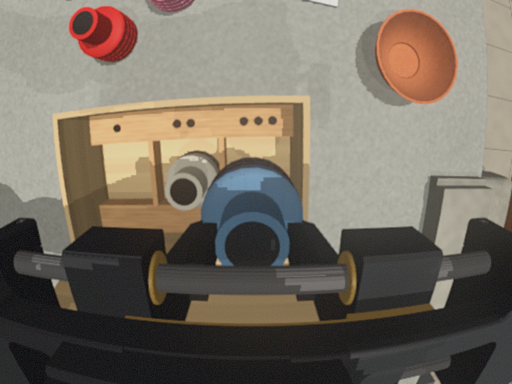

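Blue is over the three-dot pocket, with the cream vase standing at (190,180), the crate's far rim corner at (309,97), and the divider at column 223.

```bash
python3 - <<'E'
from h import *
w=dict(np.load('w6.npz'))
for q,z in(((309,97),.105),((304,103),.105),((304,170),.105),((222,145),.03),((294,140),.03)): print(q,wonz(w,q,z).round(4))
E
python3 -m pendant '[[1,[-2,4.5,0],[0,0,0]],[1,[0,0,35],[0,0,0]],[1,[0,0,25],[0,0,0]],[1,[0,0,20],[0,0,0]],[1,[0,0,0],[0,0,0]]]'
```

```text
(309, 97) [ 0.6337 -0.1373  0.105 ]
(304, 103) [ 0.6293 -0.1429  0.105 ]
(304, 170) [ 0.6305 -0.2033  0.105 ]
(222, 145) [ 0.5489 -0.1886  0.03  ]
(294, 140) [ 0.6313 -0.1829  0.03  ]
clock: 54.8
tool_pos: [0.587, -0.2217, 0.1191]
eef_rot: [0.708, 0.706, -0.001, -0.001]
contact_force: [-0.1, -0.3, -1.3]
opening: 0.426
finger_force: 20.0
```

```bash
python3 -m pendant '[[1,[0,0,15],[0,0,0]],[1,[0,0,15],[0,0,0]],[1,[0,0,15],[0,0,0]],[1,[0,0,7],[0,0,0]],[1,[0,0,0],[0,0,0]]]'
python3 -m pendant '[[1,[0,0,3],[0,0,0]],[1,[0,0,0],[0,0,0]]]'|grep -E 'pos|cont'
python3 -m pendant '[[1,[0,0,2],[0,0,0]],[1,[0,0,0],[0,0,0]]]'|grep -E 'pos|cont'
```

```text
clock: 55.42
tool_pos: [0.5874, -0.2221, 0.0678]
eef_rot: [0.708, 0.706, -0.0, -0.0]
contact_force: [-0.7, -0.4, -1.3]
opening: 0.421
finger_force: 20.0
tool_pos: [0.5879, -0.2223, 0.0656]
contact_force: [-0.7, -0.1, -1.6]
tool_pos: [0.5877, -0.2223, 0.0634]
contact_force: [0.6, -0.9, -2.7]
```

```bash
python3 -m pendant '[[1,[0,0,2],[0,0,0]],[1,[0,0,0],[0,0,0]]]'|grep -E 'pos|cont'
python3 -m pendant '[[1,[0,0,1],[0,0,0]],[1,[0,0,0],[0,0,0]]]'|grep -E 'pos|cont'
```

```text
tool_pos: [0.5876, -0.2222, 0.0613]
contact_force: [0.7, 0.3, -2.2]
tool_pos: [0.5878, -0.2223, 0.0605]
contact_force: [0.1, 0.8, -1.3]
```

```bash
python3 -m pendant '[[1,[0,0,0.7],[0,0,0]],[1,[0,0,0],[0,0,0]],[0,[0,0,0],[0,0,0]],[0,[0,0,0],[0,0,0]],[0,[0,0,0],[0,0,0]],[0,[0,0,0],[0,0,0]]]'
python3 -m pendant '[[0,[0,0,-10],[0,0,0]],[0,[0,0,-20],[0,0,0]],[0,[0,0,-45],[0,0,0]],[0,[0,0,-45],[0,0,0]],[0,[0,0,-40],[0,0,0]],[0,[0,0,-40],[0,0,0]],[0,[0,0,-40],[0,0,0]],[0,[0,0,-40],[0,0,0]]]'
python3 - <<'E'
from meas import *
from plant import cams
t=cams.snapshot('top');s=cams.snapshot('scene')
c=np.hstack([cv2.resize(t['img'][165:280,300:420],(400,383)),cv2.resize(s['img'][70:230,130:300],(400,383))]);cv2.imwrite('pics/s6.png',c[:,:,::-1])
E
```

```text
clock: 57.18
tool_pos: [0.5878, -0.2222, 0.0596]
eef_rot: [0.708, 0.706, 0.0, 0.0]
contact_force: [0.6, 0.4, 0.2]
opening: 0.5
finger_force: 0.0
clock: 58.18
tool_pos: [0.5875, -0.2217, 0.3429]
eef_rot: [0.708, 0.706, 0.001, 0.001]
contact_force: [-0.1, 0.6, 0.2]
opening: 0.502
finger_force: 0.0
```

View pics/s6.png

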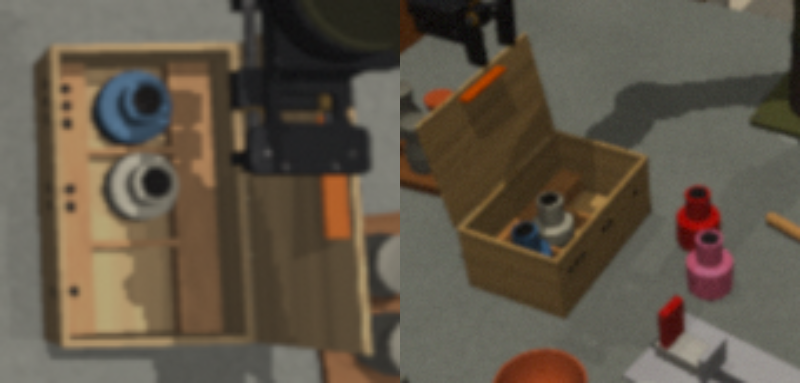

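Blue at (135,105) and cream at (143,187) stand upright in their pockets. Next I go over the open flap and behind it with the fingers shut.

```bash
python3 -m pendant '[[1,[-40,-20,0],[0,0,0]],[1,[-40,-20,0],[0,0,0]],[1,[-43,-20,0],[0,0,0]],[1,[-45,-21,0],[0,0,0]],[1,[0,0,0],[0,0,0]],[1,[0,0,35],[0,0,0]],[1,[0,0,35],[0,0,0]],[1,[0,0,30],[0,0,0]]]'
python3 d.py 0.506 -0.345 0.24 90.4
```

```text
clock: 59.28
tool_pos: [0.5063, -0.3882, 0.239]
eef_rot: [0.708, 0.707, 0.0, -0.0]
contact_force: [0.7, 0.3, -0.0]
opening: 0.004
finger_force: 0.0
clk 59.27 pos [ 0.5063 -0.3882  0.239 ] phi 89.9 f [ 0.7  0.3 -0. ] op 0.004 q7 0.09
shift final axes [43.2  0.  -1. ] turn [ 0.   -0.06 -0.5 ]
```

```bash
python3 -m pendant '[[1,[30,0,0],[0,0,0]],[1,[20,0,0],[0,0,0]],[1,[20,0,0],[0,0,0]],[1,[22,0,0],[0,0,0]],[1,[13,3,0],[0,0,0]],[1,[0,0,0],[0,0,0]]]'
```

```text
clock: 60.02
tool_pos: [0.5103, -0.2835, 0.2402]
eef_rot: [0.708, 0.707, 0.001, 0.0]
contact_force: [-0.1, -0.3, -0.2]
opening: 0.005
finger_force: 0.0
```

```bash
python3 -m pendant '[[1,[13,0,6],[0,0,0]],[1,[13,0,6],[0,0,0]],[1,[11,0,7],[0,0,0]],[1,[11,0,7],[0,0,0]],[1,[12,0,8],[0,0,0]]]'
python3 - <<'E'
from h import *
from plant import cams
t=cams.snapshot('top');s=cams.snapshot('scene')
c=np.hstack([cv2.resize(t['img'][165:280,300:420],(400,383)),cv2.resize(s['img'][70:230,110:280],(400,383))]);cv2.imwrite('pics/s7.png',c[:,:,::-1])
E
```

```text
clock: 60.65
tool_pos: [0.5095, -0.2241, 0.2051]
eef_rot: [0.708, 0.706, -0.0, -0.0]
contact_force: [-0.0, -1.3, 1.6]
opening: 0.003
finger_force: 0.7
```

View pics/s7.png

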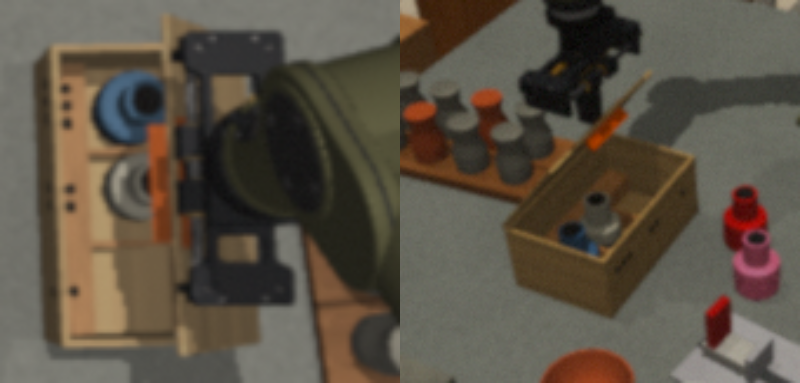

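The flap is about 45° down, with its edge at (172,200) in the top crop. Continue along the arc.

```bash
python3 -m pendant '[[1,[9,0,10],[0,0,0]],[1,[9,0,10],[0,0,0]],[1,[9,0,10],[0,0,0]],[1,[4,0,10],[0,0,0]],[1,[4,0,10],[0,0,0]],[1,[4,0,10],[0,0,0]],[1,[2,0,10],[0,0,0]],[1,[2,0,8],[0,0,0]]]'
python3 -m pendant '[[1,[1,0,8],[0,0,0]],[1,[0,0,5],[0,0,0]],[1,[0,0,3],[0,0,0]],[1,[0,0,0],[0,0,0]]]'
```

```text
clock: 61.75
tool_pos: [0.5098, -0.1819, 0.127]
eef_rot: [0.708, 0.706, -0.0, -0.0]
contact_force: [0.2, 0.2, -0.4]
opening: 0.006
finger_force: 0.5
clock: 62.25
tool_pos: [0.5098, -0.1812, 0.1116]
eef_rot: [0.708, 0.706, -0.0, -0.0]
contact_force: [-0.1, -0.3, 0.4]
opening: 0.006
finger_force: 0.0
```

```bash
for k in 1; do python3 -m pendant '[[1,[0,0,2],[0,0,0]],[1,[0,0,0],[0,0,0]]]'|grep -E 'pos|cont'; python3 -m pendant '[[1,[0,0,2],[0,0,0]],[1,[0,0,0],[0,0,0]]]'|grep -E 'pos|cont';  python3 -m pendant '[[1,[0,0,1],[0,0,0]],[1,[0,0,0],[0,0,0]]]'|grep -E 'pos|cont'; done
```

```text
tool_pos: [0.51, -0.1811, 0.1098]
contact_force: [0.8, 0.6, 0.0]
tool_pos: [0.51, -0.1809, 0.1077]
contact_force: [0.1, 0.1, 0.3]
tool_pos: [0.5099, -0.1809, 0.1067]
contact_force: [0.5, -0.9, -0.2]
```

I've used all my picture views, so I check the flap numerically: the orange tab, and how much of the vases still shows.

```bash
python3 - <<'E'
from h import *
from plant import cams
for n in('top','scene'):
    s=cams.snapshot(n);np.savez(n+'8.npz',**s)
    print(n,'orange',[b for b in blobs(s['img'],(8,200,120),(16,255,255),8)[0]])
    print('blue',blobs(s['img'],(98,90,60),(112,255,255),15)[0])
t=dict(np.load('top8.npz'));hsv=cv2.cvtColor(t['img'],cv2.COLOR_RGB2HSV)
for u,v in((325,190),(335,190),(345,190),(320,255),(335,255),(350,255),(365,255)): print(u,v,hsv[v,u],t['img'][v,u],onz(t,(u,v),.111).round(3))
for v in (190,255): print([t['img'][v,u].tolist()[0] for u in range(306,384,2)])
s=dict(np.load('scene8.npz'))
for p in((.38,-.142,.111),(.63,-.142,.111),(.5,-.142,.111),(.6,-.22,.111)): print(p,proj(s,p),proj(t,p))
E
```

```text
top orange []
blue [([185.9, 173.6], [181, 165, 11, 18, 142]), ([33.2, 254.3], [0, 212, 55, 87, 2257])]
scene orange [([77.4, 95.4], [72, 93, 12, 6, 60]), ([146.3, 110.8], [141, 108, 11, 6, 48]), ([117.9, 116.3], [113, 113, 11, 7, 59]), ([210.6, 150.5], [203, 141, 18, 17, 59]), ([190.7, 234.2], [178, 221, 27, 25, 452])]
blue [([380.8, 64.7], [377, 63, 9, 5, 15]), ([476.5, 218.1], [438, 165, 74, 106, 5039]), ([305.6, 235.3], [298, 229, 15, 14, 119])]
325 190 [ 18 101 154] [154 129  93] [ 0.6   -0.166  0.111]
335 190 [105   9  54] [52 53 54] [ 0.599 -0.195  0.111]
345 190 [120   5  52] [51 51 52] [ 0.599 -0.223  0.111]
320 255 [ 19  90 127] [127 110  82] [ 0.416 -0.147  0.111]
335 255 [15 48 64] [64 58 52] [ 0.416 -0.189  0.111]
350 255 [17 74 62] [62 54 44] [ 0.416 -0.231  0.111]
365 255 [ 17 102 165] [165 137  99] [ 0.415 -0.273  0.111]
[114, 113, 77, 59, 70, 142, 130, 161, 164, 161, 137, 54, 55, 54, 53, 53, 53, 54, 54, 52, 53, 53, 52, 49, 102, 173, 165, 120, 67, 53, 60, 64, 67, 71, 73, 75, 63, 44, 65]
[112, 113, 113, 88, 66, 69, 105, 127, 174, 130, 119, 113, 80, 69, 65, 66, 68, 68, 66, 63, 64, 64, 62, 62, 66, 97, 123, 121, 115, 135, 175, 175, 169, 173, 175, 147, 119, 120, 119]
(0.38, -0.142, 0.111) [234.76921921 133.91482108] [318.57691383 268.03825766]
(0.63, -0.142, 0.111) [195.94436316 176.68738058] [316.37353683 179.51165605]
(0.5, -0.142, 0.111) [217.21388722 153.25517565] [317.50231162 224.86322159]
(0.6, -0.22, 0.111) [180.6806056  164.13713337] [343.80847818 189.80993449]
```

```bash
python3 - <<'E'
from h import *
s=dict(np.load('scene8.npz'))
b,m=blobs(s['img'],(6,150,70),(18,255,255),8)
ys,xs=np.nonzero(m[130:175,190:235]);print(len(xs))
for y in range(138,162): print(y,[f"{a}" for a in s['img'][y,200:226].astype(int).tolist()][::3])
for q in((210.6,150.5),(204,157),(220,142)):
    o,d=ray(s,q)
    for yp in(-.142,-.15,-.16): print(q,yp,(o+d*(yp-o[1])/d[1]).round(4))
E
```

```text
309
138 ['[41, 39, 37]', '[25, 21, 13]', '[20, 16, 9]', '[68, 53, 30]', '[91, 72, 40]', '[82, 61, 33]', '[84, 68, 36]', '[138, 106, 60]', '[148, 117, 69]']
139 ['[36, 34, 31]', '[14, 14, 6]', '[18, 17, 15]', '[62, 46, 26]', '[82, 61, 35]', '[87, 66, 38]', '[96, 66, 36]', '[145, 105, 58]', '[128, 100, 52]']
140 ['[28, 25, 23]', '[13, 18, 14]', '[11, 10, 10]', '[61, 47, 29]', '[82, 64, 38]', '[91, 63, 36]', '[107, 49, 16]', '[153, 96, 41]', '[102, 79, 46]']
141 ['[20, 19, 14]', '[13, 12, 5]', '[20, 14, 12]', '[55, 46, 28]', '[87, 67, 39]', '[92, 56, 28]', '[99, 38, 0]', '[144, 90, 38]', '[82, 64, 38]']
142 ['[20, 18, 16]', '[18, 20, 16]', '[19, 17, 15]', '[46, 34, 22]', '[87, 67, 39]', '[92, 42, 13]', '[103, 39, 3]', '[130, 85, 44]', '[66, 51, 30]']
143 ['[20, 13, 7]', '[16, 17, 10]', '[12, 7, 7]', '[47, 38, 25]', '[88, 63, 35]', '[97, 37, 9]', '[122, 56, 21]', '[108, 80, 40]', '[61, 46, 23]']
144 ['[27, 23, 18]', '[19, 17, 15]', '[16, 11, 13]', '[45, 36, 25]', '[90, 56, 30]', '[103, 36, 7]', '[142, 79, 27]', '[86, 65, 34]', '[72, 55, 32]']
145 ['[29, 25, 17]', '[20, 11, 17]', '[21, 18
[... 2236 characters left out ...]
96, 73, 38]', '[150, 113, 62]', '[107, 80, 44]', '[79, 40, 16]', '[111, 83, 47]', '[66, 51, 29]', '[64, 51, 29]', '[66, 49, 31]', '[65, 52, 32]']
161 ['[102, 77, 40]', '[151, 117, 69]', '[84, 61, 32]', '[79, 45, 18]', '[104, 79, 41]', '[66, 49, 31]', '[58, 46, 28]', '[64, 49, 29]', '[64, 48, 26]']
(210.6, 150.5) -0.142 [ 0.5358 -0.142   0.1482]
(210.6, 150.5) -0.15 [ 0.5245 -0.15    0.1374]
(210.6, 150.5) -0.16 [ 0.5105 -0.16    0.1239]
(204, 157) -0.142 [ 0.5753 -0.142   0.1503]
(204, 157) -0.15 [ 0.5645 -0.15    0.1395]
(204, 157) -0.16 [ 0.551  -0.16    0.1261]
(220, 142) -0.142 [ 0.4772 -0.142   0.1422]
(220, 142) -0.15 [ 0.4652 -0.15    0.1314]
(220, 142) -0.16 [ 0.4503 -0.16    0.1178]
```

```bash
python3 - <<'E'
from h import *
s=dict(np.load('scene8.npz'))
print('row150',[(u,s['img'][150,u].tolist()) for u in range(203,228)])
# column-perp profile through rim near x=.42 (away from tab) and x=.6
for x in (.41,.506,.60):
    a=proj(s,(x,-.10,.105));b=proj(s,(x,-.22,.105))
    print('x',x)
    for k in np.arange(-.13,-.20,-.004):
        q=proj(s,(x,k,.105));c=cv2.getRectSubPix(s['img'],(1,1),tuple(map(float,q)))[0,0]
        print(round(k,3),q.round(1),c.tolist(),end='; ')
    print()
for th in(0,.1,.2,.3):
    e=np.array([-.304+.162*np.cos(th),.105+.162*np.sin(th)]);t=e+.018*np.array([np.sin(th),-np.cos(th)])
    print(th,'edge low',proj(s,(.506,*e)),'edge top',proj(s,(.506,*(e+.006*np.array([-np.sin(th),np.cos(th)])))),'tab end',proj(s,(.506,*t)))
E
```

```text
row150 [(203, [84, 66, 36]), (204, [77, 59, 34]), (205, [70, 55, 31]), (206, [78, 53, 27]), (207, [89, 52, 18]), (208, [93, 39, 7]), (209, [99, 36, 3]), (210, [121, 44, 5]), (211, [147, 54, 0]), (212, [157, 63, 10]), (213, [153, 83, 34]), (214, [130, 85, 44]), (215, [102, 70, 38]), (216, [81, 46, 21]), (217, [78, 39, 14]), (218, [70, 36, 12]), (219, [76, 50, 28]), (220, [87, 67, 37]), (221, [96, 72, 40]), (222, [87, 65, 38]), (223, [67, 51, 27]), (224, [65, 52, 31]), (225, [62, 49, 28]), (226, [68, 53, 30]), (227, [64, 51, 30])]
x 0.41
-0.13 [233.7 140.9] [67, 53, 34]; -0.134 [232.7 140.6] [65, 50, 30]; -0.138 [231.7 140.3] [72, 55, 33]; -0.142 [230.7 140. ] [86, 65, 39]; -0.146 [229.6 139.7] [84, 65, 39]; -0.15 [228.6 139.4] [75, 58, 33]; -0.154 [227.6 139.1] [71, 52, 31]; -0.158 [226.7 138.8] [76, 59, 35]; -0.162 [225.7 138.5] [95, 74, 42]; -0.166 [224.7 138.2] [130, 102, 59]; -0.17 [223.7 137.9] [151, 119, 70]; -0.174 [222.7 137.6] [154, 120, 68]; -0.178 [221.7 137.3] [142, 111, 63]; -0.182 [220.7 137. ] [117, 90, 53]; -0.186 [219.7 136.7] [93, 71, 42]; -0.19 [218.7 136.4] [86, 65
[... 1125 characters left out ...]
8 169.6] [161, 126, 70]; -0.178 [191.8 169.2] [163, 127, 71]; -0.182 [190.7 168.9] [164, 127, 72]; -0.186 [189.7 168.5] [165, 130, 75]; -0.19 [188.7 168.2] [166, 131, 75]; -0.194 [187.6 167.8] [163, 129, 71]; -0.198 [186.6 167.5] [159, 125, 69]; 
0 edge low [216.43102148 155.68347724] edge top [216.28665727 154.27668615] tab end [216.85936605 159.8575822 ]
0.1 edge low [215.82957524 151.80711831] edge top [215.52707315 150.33724588] tab end [216.72761635 156.17074395]
0.2 edge low [214.80186915 147.78095432] edge top [214.34136427 146.26357231] tab end [216.16987312 152.28858221]
0.3 edge low [213.35095094 143.64850208] edge top [212.73471868 142.10044084] tab end [215.18297784 148.25080872]
```

```bash
python3 -m pendant '[[1,[0,0,-10],[0,0,0]],[1,[0,0,-10],[0,0,0]],[1,[0,0,0],[0,0,0]]]' | grep -E 'pos|force'; python3 -m pendant '[[1,[0,0,-40],[0,0,0]],[1,[0,0,-40],[0,0,0]],[1,[-45,0,-40],[0,0,0]],[1,[-45,0,-40],[0,0,0]],[1,[-45,0,0],[0,0,0]],[1,[-45,0,0],[0,0,0]],[1,[0,0,0],[0,0,0]]]'| grep -E 'pos|force'
cat > fl.py <<'E'
from h import *
from plant import cams
s=cams.snapshot('scene')
for x in (.42,.45,.48,.506,.53,.56,.60):
    print(x,[int(cv2.getRectSubPix(s['img'],(1,1),tuple(map(float,proj(s,(x,k,.105)))))[0,0,0]) for k in np.arange(-.13,-.31,-.004)])
print([b for b in blobs(s['img'],(6,150,70),(18,255,255),20)[0] if 180<b[0][0]<240])
t=cams.snapshot('top');print([b for b in blobs(t['img'],(6,170,90),(18,255,255),10)[0] if 300<b[0][0]<420 and b[0][1]>160])
np.savez('topf.npz',**t);np.savez('scenef.npz',**s)
for v in(190,225,255): print(v,t['img'][v,306:390:2,0].tolist())
for th in(0,.05,.1,.13,.2): print(th,proj(t,(.506,-.304+.162*np.cos(th),.111+.162*np.sin(th))))
E
python3 fl.py
```

```text
tool_pos: [0.5106, -0.1811, 0.1279]
contact_force: [-0.2, 0.5, 0.4]
finger_force: 0.0
tool_pos: [0.5074, -0.3658, 0.2856]
contact_force: [-0.0, 0.1, -0.5]
finger_force: 0.0
0.42 [61, 64, 70, 82, 85, 76, 68, 75, 99, 136, 161, 165, 162, 158, 153, 149, 145, 138, 134, 139, 145, 151, 151, 150, 147, 146, 144, 143, 143, 142, 146, 151, 154, 154, 152, 152, 145, 143, 145, 144, 146, 143, 144, 147, 137]
0.45 [61, 61, 72, 96, 103, 83, 70, 72, 98, 137, 164, 174, 173, 171, 160, 152, 147, 140, 134, 136, 142, 147, 151, 153, 146, 146, 143, 143, 143, 145, 148, 148, 150, 152, 151, 147, 145, 148, 155, 159, 158, 155, 153, 149, 137]
0.48 [63, 63, 72, 88, 89, 77, 75, 79, 103, 137, 161, 171, 174, 172, 162, 154, 146, 139, 138, 138, 144, 151, 153, 150, 144, 144, 143, 144, 143, 144, 145, 148, 151, 152, 151, 149, 147, 147, 146, 144, 145, 145, 143, 146, 131]
0.506 [64, 66, 78, 102, 105, 87, 76, 81, 111, 149, 168, 174, 176, 170, 155, 149, 146, 140, 137, 140, 146, 152, 151, 148, 143, 143, 146, 145, 143, 145, 147, 147, 149, 150, 151, 149, 148, 146, 147, 147, 144, 144, 144, 143, 126]
0.53 [66, 65, 81, 100, 95, 80, 76
[... 896 characters left out ...]
 163, 159, 163, 164, 163, 164, 163, 159, 157, 154, 152, 153, 154, 146, 148, 157, 140, 112, 114, 115, 115, 113, 112, 114, 115]
225 [106, 107, 97, 61, 52, 97, 137, 150, 161, 164, 163, 160, 155, 147, 141, 148, 158, 162, 151, 150, 153, 150, 151, 152, 155, 160, 158, 156, 149, 154, 157, 149, 150, 158, 140, 112, 112, 102, 76, 76, 76, 75]
255 [106, 106, 106, 82, 61, 64, 100, 120, 166, 161, 158, 159, 156, 150, 140, 145, 153, 159, 158, 151, 152, 152, 149, 151, 163, 165, 165, 166, 162, 157, 164, 165, 160, 163, 165, 139, 113, 102, 76, 77, 75, 77]
0 [317.44941704 222.7380395 ]
0.05 [318.02328031 222.56147225]
0.1 [318.74942281 222.38228167]
0.13 [319.25887339 222.27367819]
0.2 [320.66442314 222.01770178]
```

```bash
python3 - <<'E'
from h import *
t=dict(np.load('topf.npz'));s=dict(np.load('scene8.npz'))
for th in(.6,.7,.8,.9,1.0,1.1): print(th,proj(t,(.506,-.304+.162*np.cos(th),.105+.162*np.sin(th))))
print('tcp',proj(s,(.51,-.172,.1067)),proj(s,(.51,-.19,.1067)),proj(s,(.51,-.172,.127)))
# dark finger mask in scene8
g=s['img'].max(2)
for v in range(134,156): print(v,g[v,190:222].tolist())
E
```

```text
0.6 [333.99266851 220.70293336]
0.7 [338.88057472 220.35981147]
0.8 [344.28261876 220.03442368]
0.9 [350.14373191 219.73185737]
1.0 [356.3968992 219.4571074]
1.1 [362.96387831 219.21492762]
tcp [208.06189919 153.5070778 ] [203.48833774 152.04574003] [207.49380158 148.71692173]
134 [30, 27, 32, 30, 30, 28, 30, 28, 16, 24, 29, 52, 54, 47, 51, 34, 27, 16, 20, 35, 67, 89, 100, 100, 94, 91, 80, 78, 77, 82, 83, 85]
135 [29, 28, 30, 30, 34, 30, 28, 26, 24, 24, 30, 57, 55, 55, 58, 41, 24, 23, 27, 53, 80, 97, 98, 97, 91, 81, 79, 78, 83, 81, 86, 83]
136 [31, 28, 31, 27, 30, 32, 24, 31, 22, 23, 31, 49, 51, 48, 57, 43, 25, 20, 35, 72, 93, 100, 98, 92, 88, 72, 78, 82, 83, 86, 93, 100]
137 [36, 30, 34, 34, 29, 33, 26, 20, 18, 33, 40, 43, 38, 44, 44, 32, 21, 17, 35, 74, 96, 100, 96, 90, 81, 78, 76, 84, 85, 88, 97, 126]
138 [27, 31, 29, 32, 32, 22, 22, 23, 34, 43, 41, 35, 26, 25, 29, 23, 20, 20, 29, 68, 90, 91, 91, 81, 76, 82, 81, 85, 84, 91, 102, 138]
139 [25, 23, 23, 25, 22, 18, 19, 25, 39, 43, 36, 23, 23, 14, 18, 21, 18, 17, 30, 62, 80, 88, 82, 80, 88, 87, 90, 95, 96, 98, 108, 145]
140 [21, 21, 2
[... 1605 characters left out ...]
97, 87, 94, 101, 103, 114, 141, 158, 154, 132, 110, 85, 76, 71, 73, 90, 95, 90]
152 [151, 130, 111, 113, 126, 145, 162, 158, 149, 140, 138, 137, 130, 115, 95, 96, 111, 133, 125, 127, 155, 156, 135, 110, 88, 76, 77, 82, 93, 107, 95, 73]
153 [130, 110, 113, 131, 153, 161, 162, 156, 145, 144, 143, 140, 116, 102, 99, 115, 145, 160, 154, 157, 159, 144, 112, 88, 76, 79, 85, 97, 110, 101, 80, 66]
154 [104, 102, 110, 142, 157, 157, 154, 147, 144, 142, 134, 117, 100, 99, 120, 148, 164, 174, 169, 164, 149, 118, 84, 71, 75, 80, 95, 111, 105, 83, 67, 65]
155 [97, 99, 103, 119, 123, 126, 122, 127, 134, 132, 120, 96, 98, 122, 154, 168, 172, 173, 163, 149, 120, 92, 80, 78, 80, 93, 115, 114, 90, 65, 64, 65]
```

The flap is still about 0.13 rad open. In the images the shut fingertips end roughly 17 mm higher than the TCP reading, so I need to press lower.

```bash
python3 -m pendant '[[1,[45,0,0],[0,0,0]],[1,[50,0,0],[0,0,0]],[1,[50,0,0],[0,0,0]],[1,[50,0,0],[0,0,0]],[1,[0,0,45],[0,0,0]],[1,[0,0,45],[0,0,0]],[1,[0,0,45],[0,0,0]],[1,[0,0,35],[0,0,0]]]' | grep -E 'pos|cont'
python3 -m pendant '[[1,[0,0,6],[0,0,0]],[1,[0,0,4],[0,0,0]],[1,[0,0,0],[0,0,0]]]' | grep -E 'pos|cont'
python3 -m pendant '[[1,[0,0,3],[0,0,0]],[1,[0,0,3],[0,0,0]],[1,[0,0,0],[0,0,0]]]' | grep -E 'pos|cont'
```

```text
tool_pos: [0.5092, -0.1639, 0.1155]
contact_force: [1.0, 0.8, -0.5]
tool_pos: [0.5108, -0.1656, 0.1079]
contact_force: [0.2, 0.6, 0.5]
tool_pos: [0.5102, -0.1661, 0.1008]
contact_force: [0.0, -0.4, 0.2]
```

```bash
python3 -m pendant '[[1,[0,0,3],[0,0,0]],[1,[0,0,3],[0,0,0]]]' | grep -E 'pos|cont'
python3 -m pendant '[[1,[0,0,3],[0,0,0]],[1,[0,0,3],[0,0,0]]]' | grep -E 'pos|cont'; python3 fl.py | sed -n '4p;7,9p'
```

```text
tool_pos: [0.51, -0.1658, 0.0945]
contact_force: [0.8, -0.2, 1.6]
tool_pos: [0.5099, -0.1658, 0.0885]
contact_force: [-1.5, 1.3, 15.5]
0.506 [63, 62, 59, 65, 79, 94, 97, 95, 78, 46, 30, 24, 23, 26, 27, 40, 54, 36, 23, 18, 21, 23, 22, 21, 21, 22, 17, 23, 20, 20, 20, 22, 23, 26, 24, 34, 69, 107, 126, 145, 159, 163, 167, 165, 141]
0.6 [62, 62, 68, 96, 135, 154, 161, 160, 158, 161, 162, 165, 166, 162, 160, 157, 160, 167, 173, 171, 166, 164, 164, 166, 169, 169, 165, 166, 166, 168, 170, 172, 172, 171, 170, 167, 167, 167, 167, 163, 159, 161, 165, 163, 145]
[([212.8, 153.8], [201, 143, 23, 23, 174]), ([189.1, 231.2], [170, 216, 39, 31, 970]), ([234.4, 251.1], [223, 244, 23, 13, 134])]
[([320.1, 218.9], [319, 217, 3, 5, 14]), ([320.5, 235.5], [320, 232, 2, 8, 16])]
```

15 N at a hard stop and the dark gap at the rim is gone. I retreat and verify.

```bash
python3 -m pendant '[[1,[0,0,2],[0,0,0]],[1,[0,0,0],[0,0,0]],[1,[0,0,-15],[0,0,0]],[1,[0,0,-40],[0,0,0]],[1,[0,0,-45],[0,0,0]],[1,[-45,0,-45],[0,0,0]],[1,[-45,0,-20],[0,0,0]],[1,[-45,0,0],[0,0,0]]]' | grep -E 'pos|cont'
python3 -m pendant '[[1,[-45,0,0],[0,0,0]],[1,[-45,0,0],[0,0,0]],[1,[0,0,0],[0,0,0]],[1,[0,0,0],[0,0,0]]]' | grep -E 'pos|cont'
python3 fl.py | sed -n '1,9p'
python3 - <<'E'
from h import *
t=dict(np.load('topf.npz'))
print('tab',[(b,onz(t,b[0],.092).round(3)) for b in blobs(t['img'],(0,150,60),(6,255,255),10)[0]])
E
```

```text
tool_pos: [0.5101, -0.302, 0.2532]
contact_force: [0.9, -0.6, -0.3]
tool_pos: [0.5091, -0.389, 0.2508]
contact_force: [0.4, 1.0, -0.0]
0.42 [66, 64, 65, 79, 114, 155, 167, 170, 170, 167, 169, 166, 160, 154, 144, 141, 149, 152, 156, 153, 152, 151, 150, 150, 149, 147, 146, 148, 153, 156, 159, 158, 157, 153, 151, 145, 149, 155, 158, 154, 148, 148, 152, 153, 142]
0.45 [65, 61, 61, 82, 126, 161, 170, 172, 174, 173, 176, 170, 161, 156, 153, 149, 149, 153, 157, 155, 153, 150, 149, 149, 150, 145, 148, 148, 152, 159, 157, 157, 155, 153, 152, 147, 147, 151, 153, 151, 147, 146, 149, 149, 136]
0.48 [64, 64, 65, 84, 119, 152, 168, 174, 178, 174, 166, 164, 164, 159, 150, 149, 150, 151, 155, 156, 151, 148, 148, 149, 149, 149, 150, 148, 149, 151, 154, 157, 157, 154, 151, 148, 149, 151, 152, 149, 147, 147, 150, 150, 130]
0.506 [65, 65, 65, 86, 124, 153, 168, 175, 178, 177, 174, 171, 165, 159, 152, 152, 153, 155, 157, 157, 153, 148, 146, 146, 150, 149, 147, 150, 149, 151, 155, 156, 155, 152, 150, 148, 148, 149, 152, 149, 144, 146, 150, 148, 124]
0.53 [62, 64, 73, 96, 131, 159, 172, 177, 177, 174, 171,
[... 327 characters left out ...]
 166, 167, 169, 165, 164, 163, 165, 164, 160, 155, 153, 156, 147, 120]
0.6 [63, 62, 68, 98, 138, 157, 161, 165, 163, 164, 164, 164, 164, 158, 154, 154, 157, 162, 168, 168, 164, 161, 158, 163, 167, 165, 163, 162, 162, 165, 168, 169, 168, 165, 163, 163, 163, 163, 161, 153, 149, 150, 154, 150, 128]
[([212.8, 153.5], [202, 143, 22, 21, 196]), ([189.1, 231.1], [170, 216, 39, 31, 968]), ([234.3, 251.0], [223, 244, 23, 13, 128])]
[([321.8, 222.6], [319, 206, 7, 34, 173])]
tab [(([256.7, 182.9], [255, 176, 4, 14, 41]), array([0.624, 0.029, 0.092])), (([281.3, 258.2], [271, 248, 22, 22, 317]), array([ 0.407, -0.04 ,  0.092])), (([150.7, 268.1], [139, 259, 23, 20, 287]), array([0.381, 0.328, 0.092]))]
```

```bash
python3 -c "
from plant import r
print(r.get_state()['clock'],r.finish_job())"
```

```text
the job is handed in; nothing more can be done
68.4 None
```

The job is handed in at 68.4 s; the judge returned no result. The terracotta vase was absent, so its pocket is empty. The cream and blue vases were each checked in the caliper and packed upright in their pockets, and the flap is shut and the jaw wide open, the last two confirmed from image measurements because I had used all my picture views.

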